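# Park the glaze tub's twist-lock cover on the sloped draining rack

## Robot

A 7-joint arm with a two-finger parallel gripper is mounted at the origin on the work surface. World frame = base frame: x ahead of the robot, y to its left, z up, the work surface at z = 0. Lengths are in m, angles in rad, forces in N, time in s.
With the tool pointing down it reaches from about 0.4 to 0.85 m from the base axis. Payload 4.5 kg.
Tool frame: the origin (TCP) lies on the centre line of the jaws, within the pads' length; the fingertips stand 11 mm ahead of it and the grasp point (between the pads) lies 8 mm behind it; z points along the fingers, y is the line along which they close (so a half turn about z gives the same grasp; the last joint's range is limited). The gripper opens to 88 mm and grips with 3 to 60 N. Pads are 18 mm wide; open, the fingers measure 123 mm over their backs; the gripper's body (75 mm by 187 mm) begins 45 mm behind the grasp point.
Start: joints at [1.147, 0.689, -0.195, 1.565, 0.157, 0.902, -0.215], TCP at [0.276, -0.561, 0.25] pointing down, gripper open.
Joint ranges: [-3.01, 3.01], [-0.46, 2.08], [-1.47, 1.51], [0.13, 2.56], [-1, 4.14], [0.04, 2.09], [-2.66, 2.66]. Speed limits (rad/s): [2.57, 2.57, 3.14, 3.14, 3.14, 3.14, 3.14].

## Interface

Orientations are given as a unit quaternion [x, y, z, w].
In Python, from plant import * gives the robot as it stands. The module is installed in compiled form; this text tells all that it offers.
- The arm moves only by the tool send_rows, never from a script. Its argument "motion" is a list of rows, each an object of numbers: "x", "y", "z": the shift along the tool's x, y, z in cm; "rx", "ry", "rz": the turn, a rotation vector about the tool's x, y, z in rad; "jaw": the finger opening in cm, from 0 to 8.81. In form: [{"x": .., "y": .., "z": .., "rx": .., "ry": .., "rz": .., "jaw": ..}, ...]. A call has exactly 5 rows; each row shifts and turns the commanded pose from where the row before left it, along the tool's axes as they then stand; what a row does not reach is not made up. A row lasts 1/10 s, in which the tool goes at most 50 mm and 8.59 degrees, less where a joint would pass 70% of its speed; a pose out of reach is approached as far as the arm can. A call is refused whole if a number of a shift passes 5 or a number of a turn 0.15, either way. A call with a gripper value outside its range is refused whole. The fingers move at their own pace and stop on an object; "grip_force" is the grip in N (left out, the last holds). Time passes only in rows, so rows that do not move let the fingers close, or fill a call up. It gives the time, the measured TCP pose, the force, the opening and the grip force at its end, in the units of the state.
- get_state(): the state, without advancing time (a new reading comes with each control period).
- snapshot(name): name is "scene" or "top" or "wrist"; returns a dict with "img" (480x640x3 uint8, red, green, blue), "vertical_fov" (degrees; the focal length in pixels is half the picture's height over the tangent of half this angle, whatever the lens; pixels are square), "cx", "cy" (the principal point, pixels), "D" ([k1, k2, p1, p2, k3] as OpenCV has them; the pictures are not rectified), "extrinsics" (4x4, takes a point from camera to world coordinates). Camera axes: x right, y up, looking along -z (the intrinsics and any distortion apply to the point x, -y, -z); pixel columns grow to the right and rows downward; lengths in m; the calibration is good to about 2 mm. A picture is of the moment at which its call begins. There is no depth.
- finish_job(): hands the job in; it is judged then, once.
The state is a dict: "clock": time; "q": joint angles; "qd": joint speeds; "joint_torque": joint torques, N m; "tool_pos": TCP position; "eef_rot": TCP orientation; "contact_force": force on the tool from outside, world axes, zero at the start; "moment": the same for the moment, N m; "opening": opening from 0.0 (shut) to 1.0 (fully open); "finger_force": force on a finger pad.
Only numpy, scipy, OpenCV 4.12 (cv2) and the standard library are available. Lean on these libraries where they do the work, as an engineer would, in place of code of your own. Each camera call takes 0.05 s, during which the arm holds its last target. There are 200 camera calls.

## Task

Open the washed glaze tub: twist its cover about a quarter turn anticlockwise (seen from above) until it stops, lift it straight off, and lay it, grip upwards, on the sloped draining rack, flat on both rails and centred across them, with its rim down against the rack's stop bar. Keep hold of the cover until it rests on the rails against the bar, then let go and leave it there; be gentle with the rack and leave the other pots where they stand.

Things in the scene. Friction and masses are not known exactly. Their poses are not given: they have to be found in the camera images.
- tub: White round glaze tub, 110 mm outside diameter, rim 115 mm above the bench, fixed to the bench on a 150 x 150 x 15 mm wooden base. Origin: on the bench at the tub's axis; z up. Two outside lugs, 64 degrees of arc each, at its +x and -x sides just below the rim, hold the cover's tabs down.
- tub_rim (a point): Centre of the tub's mouth. The cover starts locked, its x 0 to 6 degrees anticlockwise of the tub's x. Turned anticlockwise about this axis, it comes free beyond 57 degrees from the tub's x and meets a hard stop at about 78; there it lifts straight off. On the tub it has 3 mm play up and down, 2 mm sideways, and turns with light friction.
- cover: Loose grey round bayonet cover, 136 mm diameter, 24 mm thick (hollow underneath, 18 mm deep), 0.24 to 0.42 kg. Origin: centre of the underside of its skirt, 97 mm above the bench when on the tub; z: its axis, out of the top. Two inner tabs at its +x and -x sides, 50 degrees of arc each, sit under the tub's lugs.
- grip (a point): The cover's bar grip, upright on its top and centred on its axis: 90 mm long along the cover's x, 12 mm thick along its y, 40 mm high (24 to 64 mm above the cover's origin). This point: in the bar, 50 mm above the cover's origin, 26 mm above the cover's top face.
- rails: Sloped top of the wooden draining rack, fixed to the bench: two rails, each 230 mm long, 12 mm wide, centre lines at y = +36 and -36 mm. Origin: in the plane of the rail tops, midway between the rails and along them, 110 mm above the bench. x: up the slope along the rails, away from the robot; y: across; z: square to the slope, up and towards the robot. Slope 32 degrees from level.
- rails_low (a point): Lower end of the rails (x = -115 mm there). Near it a wooden stop bar lies across them: 110 mm wide, 12 mm thick, 30 mm high above the rail tops, firm. It is pegged elsewhere each time: its upper face, for the cover's rim, is anywhere from x = -95 to -50 mm and no reading gives it: feel or look for it. Friction can hold the cover short of it.
- bowl: Terracotta bowl, 120 mm wide, 50 mm high, a bystander standing loose on the bench. Origin: centre of its underside.
- jar: Small white glaze jar, 54 mm wide, 75 mm high, a loose bystander. Origin: centre of its underside.
- mug: White mug, 80 mm wide, 90 mm high, a loose bystander. Origin: centre of its underside.
There are look-alikes about, which are no part of the job. There is more than one size of the cover; the one meant has the size given above.

How it is judged:
By the outcome, as a careful person would: the job done as asked, in the order asked, and still so for the second after the job is handed in, with the robot touching nothing.
It also fails if it takes over 48 s, if anything falls off the work surface, if the arm or the gripper's body presses on something with over 40 N, if the wrist force passes 120 N, or if a joint passes its speed limit or range.

## Working session

There is one attempt and no reset: what is moved stays moved. The work goes in short steps, Python scripts to look and compute and a tool call to move; the robot and the scene stay as the last step left them, time stands still between calls to the robot, and variables do not carry over. Pictures are saved under pics/ and viewed, at most 10 in all, crops included, and the job is handed in when it is done.

Besides the shell and the picture viewer there is one more tool, called after ">>>" in YAML: its name, and indented under it one key for each argument. send_rows: Moves the arm, as the interface text tells. Its arguments: {"type":"object","properties":{"motion":{"type":"array"},"grip_force":{"type":"number"}},"required":["motion"]}

```bash
mkdir -p pics
cat > h.py <<'E'
from plant import *
import numpy as np, cv2
from scipy.spatial.transform import Rotation as R
def snap(n,f=None):
    s=snapshot(n)
    if f: cv2.imwrite(f'pics/{f}.png',s['img'][:,:,::-1])
    return s
def K(s):
    f=240/np.tan(np.radians(s['vertical_fov'])/2)
    return np.array([[f,0,s['cx']],[0,f,s['cy']],[0,0,1.]])
def rays(s,p):
    u=cv2.undistortPoints(np.array(p,float).reshape(-1,1,2),K(s),np.array(s['D'],float)).reshape(-1,2)
    T=np.array(s['extrinsics']); d=np.c_[u[:,0],-u[:,1],-np.ones(len(u))]@T[:3,:3].T
    return T[:3,3],d
def onplane(s,p,z=0,n=(0,0,1)):
    n=np.array(n,float); o,d=rays(s,p); t=(z-o@n)/(d@n)
    return o+d*t[:,None]
def proj(s,P):
    T=np.array(s['extrinsics']); c=(np.array(P,float).reshape(-1,3)-T[:3,3])@T[:3,:3]
    c=c*[1,-1,-1]
    return cv2.projectPoints(c.reshape(-1,1,3),np.zeros(3),np.zeros(3),K(s),np.array(s['D'],float))[0].reshape(-1,2)
E
python3 - <<'E'
from h import *
for n in("scene","top"):
    s=snap(n,n+'0'); print(n,s['vertical_fov'],s['cx'],s['cy'],s['D'],np.round(s['extrinsics'],3).tolist())
print(get_state())
E
```

```text
scene 47.31600084787961 321.8176246090309 242.54600661916126 [-0.10458356  0.          0.          0.          0.        ] [[0.52, -0.614, 0.594, 1.208], [0.854, 0.376, -0.359, -0.334], [-0.003, 0.694, 0.72, 0.949], [0.0, 0.0, 0.0, 1.0]]
top 46.10180993450672 314.85695952332003 242.34719619561602 [-0.0118824  0.         0.         0.         0.       ] [[-0.024, 0.993, -0.115, 0.333], [-1.0, -0.025, -0.007, 0.098], [-0.01, 0.114, 0.993, 1.379], [0.0, 0.0, 0.0, 1.0]]
{'clock': 0.1, 'q': array([ 1.14679835,  0.68989114, -0.19450843,  1.56623557,  0.15732986,
        0.90253361, -0.21510659]), 'qd': array([ 0.00017867, -0.00115707, -0.00231067, -0.00368298,  0.00111127,
       -0.00065133,  0.00145937]), 'joint_torque': array([-3.34499229e-03, -5.28504968e+01, -1.27132528e+00, -1.53836328e+01,
       -5.24804124e-02,  2.01533454e-03,  2.33460935e-05]), 'tool_pos': array([ 0.27593516, -0.56016846,  0.24899673]), 'eef_rot': array([ 9.73907539e-01,  2.26943614e-01, -2.66246951e-04, -7.93769695e-04]), 'contact_force': array([-0.16344146, -0.65757716, -0.15869557]), 'moment': array([0.01303029, 0.05490775, 0.02423555]), 'finger_force': 0.0, 'opening': 0.9988024668760578}
```

View pics/scene0.png

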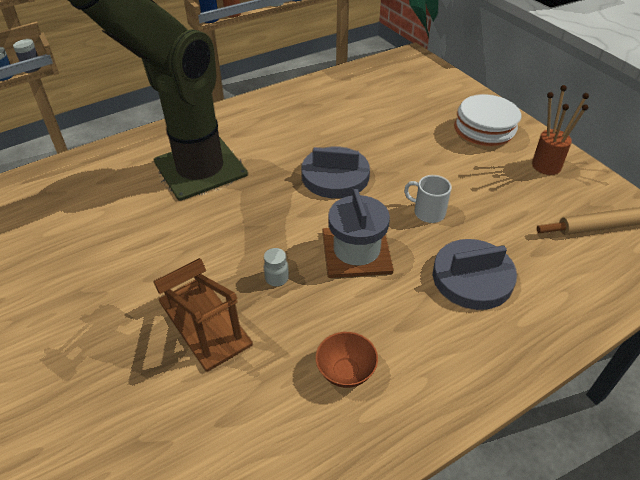

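View pics/top0.png

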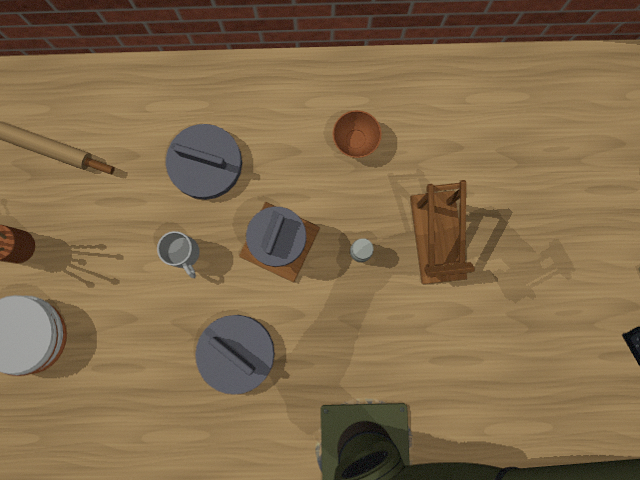

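The top view shows the candidates for the cover. The one on the white tub with the wooden base is at (276,236). Two larger loose look-alikes lie on the bench at (204,161) and (235,354). I choose the one on the tub. The rack is at (445,235), with its stop bar low at (443,270). The jar is at (362,250), the mug at (178,250) and the bowl at (357,134).

Run:
```python
from h import *
s=snap("top"); c=snap("scene")
a=cv2.resize(s['img'][170:300,230:490],(780,390),interpolation=cv2.INTER_CUBIC)
b=cv2.resize(c['img'][240:380,140:300],(640,560),interpolation=cv2.INTER_CUBIC)
cv2.imwrite('pics/ct.png',a[:,:,::-1]); cv2.imwrite('pics/cs.png',b[:,:,::-1])
# grey-blue mask
for nm,v,roi in(("top",s,(200,275,235,315)),("scene",c,(185,245,320,395))):
    im=v['img'].astype(int); m=((im[:,:,2]>im[:,:,0]+3)&(im.max(2)<125)).astype(np.uint8)
    k=np.zeros_like(m); k[roi[0]:roi[1],roi[2]:roi[3]]=m[roi[0]:roi[1],roi[2]:roi[3]]
    cs=max(cv2.findContours(k,0,2)[0],key=cv2.contourArea)
    print(nm,cv2.contourArea(cs),cv2.fitEllipse(cs))
    if nm=="top":
        P=onplane(v,cs.reshape(-1,2),0.118)
        (x,y),r=cv2.minEnclosingCircle(P[:,:2].astype(np.float32)); print('circ',x,y,r)
for p,z in(((204,161),.024),((235,354),.024),((362,248),.075),((178,250),.09),((357,134),.05)): print(p,onplane(s,[p],z).round(3))
```

```text
top 2639.5 ((275.8738098144531, 236.11038208007812), (57.8276481628418, 58.21082305908203), 165.43988037109375)
circ 0.4950658679008484 0.19370003044605255 0.06754889339208603
scene 2782.5 ((355.17620849609375, 216.02191162109375), (52.88506317138672, 70.94981384277344), 119.81410217285156)
(204, 161) [[0.698 0.376 0.024]]
(235, 354) [[0.227 0.303 0.024]]
(362, 248) [[ 0.467 -0.002  0.075]]
(178, 250) [[0.471 0.423 0.09 ]]
(357, 134) [[ 0.748 -0.001  0.05 ]]
```

View pics/ct.png

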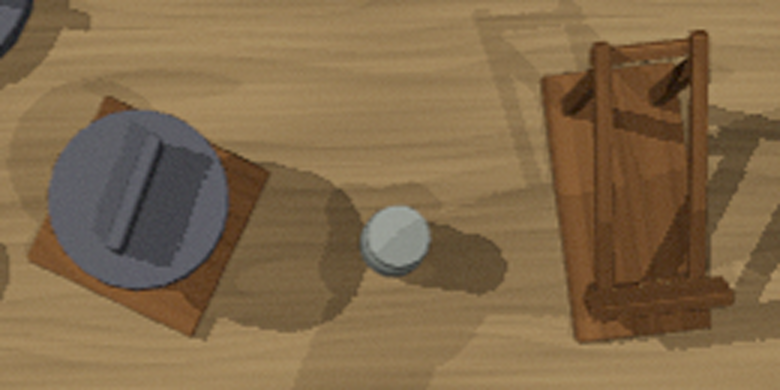

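View pics/cs.png

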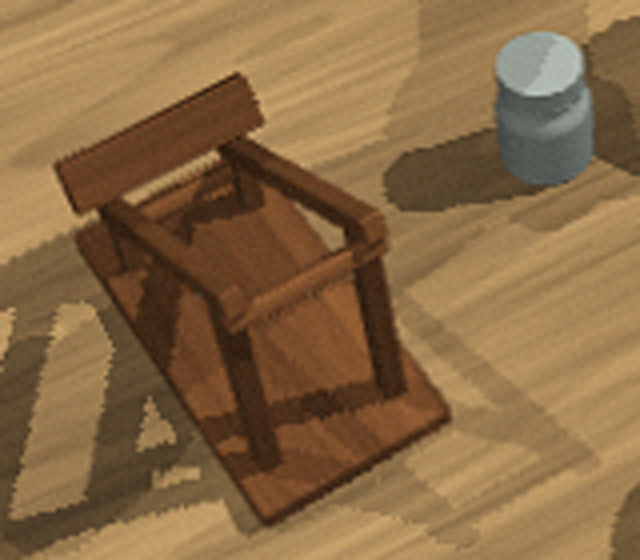

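The crops show the cover on the tub base, its grip running from crop (153,142) to (118,248). The rack's rails are at crop columns ~603 and ~698, and the stop bar is at row ~298. In the scene crop, the bar's upper face meets the rails near (105,205) and (228,150). The diameter of about 135 mm confirms the cover on the tub. I'll move over the rack and look from the wrist.

```bash
cat >> h.py <<'E'
def tgt(yaw_y,tilt=0,yaw_r=0):
    # tool y at yaw_y (deg), tool z down, then tilted about the horizontal axis square to yaw_r so that tool z leans towards yaw_r
    r=np.radians(yaw_y); y=np.array([np.cos(r),np.sin(r),0]); z=np.array([0,0,-1.]); x=np.cross(y,z)
    M=R.from_matrix(np.c_[x,y,z]); a=np.radians(yaw_r)
    ax=np.array([-np.sin(a),np.cos(a),0])  # horizontal axis; rotating -z about -ax leans to +yaw_r
    return R.from_rotvec(-ax*np.radians(tilt))*M
def plan(p,Rt,n,p0=None,R0=None):
    st=get_state(); p0=st['tool_pos'] if p0 is None else np.array(p0); R0=R.from_quat(st['eef_rot']) if R0 is None else R0
    rv=(R0.inv()*Rt).as_rotvec(); d=(np.array(p)-p0)/n
    print('tool total cm',(R0.inv().apply(np.array(p)-p0)*100).round(2),'rot',rv.round(3))
    for i in range(n):
        Ri=R0*R.from_rotvec(rv*i/n)
        print(i,(Ri.inv().apply(d)*100).round(2).tolist(),(rv/n).round(3).tolist())
E
python3 - <<'E'
from h import *
plan([.40,-.20,.36],tgt(-108),10)
E
```

```text
tool total cm [ 27.05 -26.85 -11.05] rot [-0.001  0.001  0.772]
0 [2.7, -2.69, -1.11] [-0.0, 0.0, 0.077]
1 [2.49, -2.89, -1.11] [-0.0, 0.0, 0.077]
2 [2.26, -3.07, -1.11] [-0.0, 0.0, 0.077]
3 [2.02, -3.23, -1.11] [-0.0, 0.0, 0.077]
4 [1.76, -3.38, -1.11] [-0.0, 0.0, 0.077]
5 [1.49, -3.51, -1.11] [-0.0, 0.0, 0.077]
6 [1.22, -3.61, -1.11] [-0.0, 0.0, 0.077]
7 [0.94, -3.69, -1.11] [-0.0, 0.0, 0.077]
8 [0.65, -3.75, -1.11] [-0.0, 0.0, 0.077]
9 [0.36, -3.79, -1.11] [-0.0, 0.0, 0.077]
```

>>> send_rows:
  motion:
    - {"x": 2.7,"y": -2.7,"z": -1.1,"rx": 0,"ry": 0,"rz": 0.077,"jaw": 8.8}
    - {"x": 2.5,"y": -2.9,"z": -1.1,"rx": 0,"ry": 0,"rz": 0.077,"jaw": 8.8}
    - {"x": 2.3,"y": -3.1,"z": -1.1,"rx": 0,"ry": 0,"rz": 0.077,"jaw": 8.8}
    - {"x": 2.0,"y": -3.2,"z": -1.1,"rx": 0,"ry": 0,"rz": 0.077,"jaw": 8.8}
    - {"x": 1.8,"y": -3.4,"z": -1.1,"rx": 0,"ry": 0,"rz": 0.077,"jaw": 8.8}

```text
clock: 0.7
tool_pos: [0.3389, -0.3783, 0.3051]
eef_rot: [0.999, 0.035, 0.0, -0.0]
contact_force: [0.8, 0.1, -0.0]
opening: 0.997
finger_force: 0.0
```

>>> send_rows:
  motion:
    - {"x": 1.5,"y": -3.5,"z": -1.1,"rx": 0,"ry": 0,"rz": 0.077,"jaw": 8.8}
    - {"x": 1.2,"y": -3.6,"z": -1.1,"rx": 0,"ry": 0,"rz": 0.077,"jaw": 8.8}
    - {"x": 0.9,"y": -3.7,"z": -1.1,"rx": 0,"ry": 0,"rz": 0.077,"jaw": 8.8}
    - {"x": 0.7,"y": -3.8,"z": -1.1,"rx": 0,"ry": 0,"rz": 0.077,"jaw": 8.8}
    - {"x": 0.4,"y": -3.8,"z": -1.1,"rx": 0,"ry": 0,"rz": 0.077,"jaw": 8.8}

```text
clock: 1.2
tool_pos: [0.401, -0.1976, 0.3602]
eef_rot: [0.988, -0.157, 0.0, -0.0]
contact_force: [1.1, -0.6, 0.3]
opening: 0.998
finger_force: 0.0
```

Run:
```python
from h import *
st=get_state(); print(st['clock'],st['tool_pos'],R.from_quat(st['eef_rot']).as_matrix().round(3).tolist(),st['q'].round(2))
s=snap("wrist","w1"); print(s['vertical_fov'],s['cx'],s['cy'],s['D'],np.round(s['extrinsics'],3).tolist())
np.save('w1.npy',s,allow_pickle=True)
```

```text
1.2 [ 0.40100554 -0.19763962  0.36019938] [[0.951, -0.31, 0.0], [-0.31, -0.951, 0.0], [0.0, -0.0, -1.0]] [ 0.36  0.31 -0.01  1.91  0.    0.92 -1.54]
69.5043611312965 314.80248584252416 241.5357566771417 [-0.06907538  0.          0.          0.          0.        ] [[-0.31, 0.915, 0.26, 0.471], [-0.951, -0.298, -0.085, -0.22], [0.0, -0.274, 0.962, 0.496], [0.0, 0.0, 0.0, 1.0]]
```

View pics/w1.png

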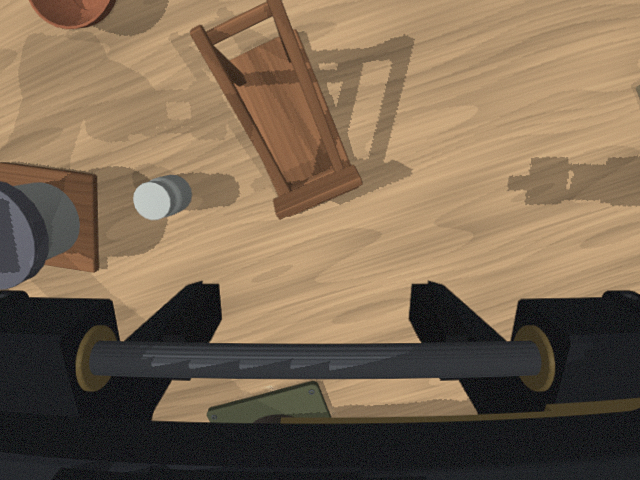

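The wrist view shows the rack from (190,30)/(285,0) at the top of the rails down to the stop bar at (275,200)–(360,175). The jar is at (155,200) and the tub is at the left edge. I'll enlarge the rack for its edges.

Run:
```python
from h import *
s=np.load('w1.npy',allow_pickle=True).item()
a=cv2.resize(s['img'][0:220,180:370],(518,600),interpolation=cv2.INTER_CUBIC)
c=snap("scene")['img'][255:335,145:250]
b=cv2.resize(s['img'][150:220,262:372],(628,400),interpolation=cv2.INTER_CUBIC)
a=cv2.resize(s['img'][0:130,180:330],(460,400),interpolation=cv2.INTER_CUBIC)
print(a.shape,b.shape)
a=cv2.resize(s['img'][0:90,180:310],(390,270),interpolation=cv2.INTER_CUBIC)
b=cv2.resize(s['img'][140:230,262:372],(400,327),interpolation=cv2.INTER_CUBIC)
c=cv2.resize(c,(788,600),interpolation=cv2.INTER_CUBIC)
o=np.zeros((327,800,3),np.uint8); o[:270,:390]=a; o[:327,400:]=b
o=np.clip(o.astype(float)*1.6,0,255).astype(np.uint8)
cv2.imwrite('pics/w1c.png',o[:,:,::-1]); cv2.imwrite('pics/sc.png',np.clip(c*1.6,0,255).astype(np.uint8)[:,:,::-1])
```

```text
(400, 460, 3) (400, 628, 3)
```

View pics/w1c.png

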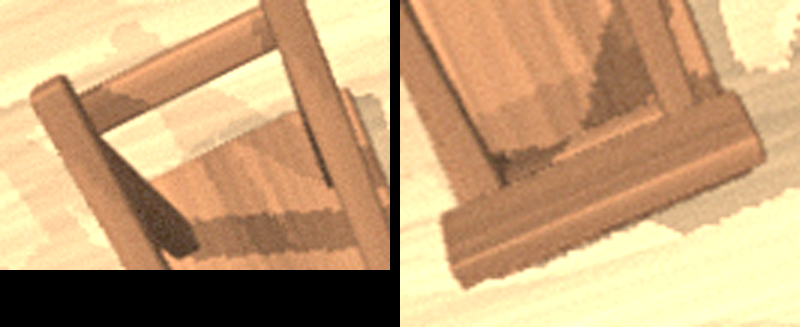

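View pics/sc.png

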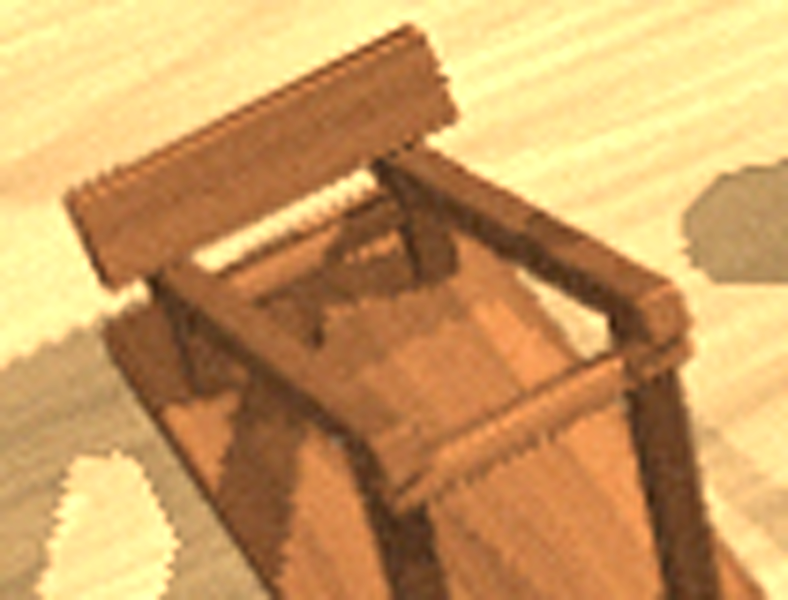

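The enlarged views show these features:
- **Bar's top upper edge:** wrist panel (442,215)–(735,93).
- **+y rail end:** wrist panel (33,95)/(72,78).
- **Bar's upper face in the scene crop:** corners (68,195), (410,25), (458,115) and (108,288).

I'll resolve the rack pose from these corners.

```bash
cat >> h.py <<'E'
def rackT(X,Y,yaw):
    return R.from_euler('ZY',[yaw,-32],degrees=True), np.array([X,Y,.110])
E
python3 - <<'E'
from h import *
from scipy.optimize import least_squares
w=np.load('w1.npy',allow_pickle=True).item(); c=snap("scene"); t=snap("top")
W1=lambda u,v:(180+u/3,v/3); W2=lambda u,v:(262+(u-400)/3.636,140+v/3.633); S=lambda u,v:(145+u/7.505,255+v/7.5)
wo=[(0,55,30,1),(0,-55,30,1),(115,42,0,0),(115,30,0,0)]; wp=[W2(442,215),W2(735,93),W1(33,97),W1(72,78)]
so=[(0,-55,0,1),(0,55,0,1),(0,-55,30,1),(0,55,30,1),(115,42,0,0)]; sp=[S(108,288),S(458,115),S(68,195),S(410,25),S(682,290)]
def P(o,q):
    Rr,T=rackT(*q[:3]); o=np.array(o,float); o[:,0]+=o[:,3]*q[3]; return Rr.apply(o[:,:3]/1000)+T
f=lambda q: np.r_[(proj(w,P(wo,q))-wp).ravel()/1.3,(proj(c,P(so,q))-sp).ravel()]
r=least_squares(f,[.5,-.2,5,-70],x_scale=[.01,.01,1,10],loss='soft_l1'); print(r.x, f(r.x).round(1).reshape(-1,2).tolist())
for nm,o,q,v in(("w",wo,wp,w),("s",so,sp,c)):
    g=lambda q_: (proj(v,P(o,q_))-q).ravel()
    rr=least_squares(g,r.x,x_scale=[.01,.01,1,10]); print(nm,rr.x.round(4),abs(rr.fun).max())
print(onplane(t,[(281,217.3),(269.3,252.7)],.161), onplane(t,[(265.7,202.3),(319.3,227.3),(295,282.3),(240,257)],.015))
E
```

```text
[  0.50023176  -0.19988716   5.6805234  -69.46539139] [[-0.6, 4.3], [5.1, 0.4], [0.2, 0.3], [-0.3, 0.2], [0.7, 4.4], [1.1, 3.0], [-0.1, 4.1], [2.0, 2.5], [-1.7, -0.1]]
w [  0.5002  -0.199    5.0312 -64.7141] 4.341148632522561
s [  0.5012  -0.1952   4.5226 -99.3113] 0.8397957105528349
[[0.5300874  0.17911137 0.161     ]
 [0.45295644 0.2058262  0.161     ]] [[0.59200251 0.22587849 0.015     ]
 [0.52669462 0.09572468 0.015     ]
 [0.39402565 0.15769753 0.015     ]
 [0.45862784 0.29024121 0.015     ]]
```

Run:
```python
from h import *
from scipy.optimize import least_squares
w=np.load('w1.npy',allow_pickle=True).item(); c=snap("scene")
W1=lambda u,v:(180+u/3,v/3); W2=lambda u,v:(262+(u-400)/3.636,140+v/3.633); S=lambda u,v:(145+u/7.505,255+v/7.5)
wo=[(0,55,0,1),(0,-55,0,1),(115,42,0,0),(115,30,0,0)]; wp=[W2(442,215),W2(735,93),W1(33,97),W1(72,78)]
so=[(0,-55,0,1),(0,55,0,1),(0,-55,30,1),(0,55,30,1),(115,42,0,0)]; sp=[S(108,288),S(458,115),S(68,195),S(410,25),S(682,290)]
def P(o,q):
    Rr,T=rackT(*q[:3]); o=np.array(o,float); o[:,0]+=o[:,3]*q[3]; return Rr.apply(o[:,:3]/1000)+T
f=lambda q: np.r_[(proj(w,P(wo,q))-wp).ravel()/1.3,(proj(c,P(so,q))-sp).ravel()]
r=least_squares(f,[.5,-.2,5,-70],x_scale=[.01,.01,1,10],loss='soft_l1'); print(r.x, f(r.x).round(1).reshape(-1,2).tolist())
# centre-line check on the plane from wrist edges of the rails
Rr,T=rackT(*r.x[:3]); n=Rr.apply([0,0,1])
L=[W2(400,55),W2(450,178),W2(625,10),W2(668,118),W2(662,5),W2(692,105),W1(262,0),W1(300,0),W1(330,185)]
print((Rr.inv().apply(onplane(w,L,n@T,n)-T)*1000).round(1).tolist())
plan([.495,.194,.25],tgt(-109),10)
```

```text
[  0.49937045  -0.19769479   4.40038988 -86.84691561] [[-0.8, 0.7], [0.2, 0.4], [0.1, 0.1], [-0.4, 0.3], [-0.1, 1.2], [0.2, 1.0], [-0.6, 1.0], [1.3, 0.5], [-1.6, -0.0]]
[[-22.7, 39.2, 0.0], [-73.0, 44.5, 0.0], [-39.5, -30.2, 0.0], [-84.9, -30.9, 0.0], [-43.0, -41.6, 0.0], [-83.7, -40.0, 0.0], [112.2, -28.7, -0.0], [108.2, -38.7, 0.0], [57.4, -27.6, 0.0]]
tool total cm [ -3.08 -40.4   10.93] rot [0.001 0.    0.02 ]
0 [-0.31, -4.04, 1.09] [0.0, 0.0, 0.002]
1 [-0.32, -4.04, 1.09] [0.0, 0.0, 0.002]
2 [-0.32, -4.04, 1.09] [0.0, 0.0, 0.002]
3 [-0.33, -4.04, 1.09] [0.0, 0.0, 0.002]
4 [-0.34, -4.04, 1.09] [0.0, 0.0, 0.002]
5 [-0.35, -4.04, 1.09] [0.0, 0.0, 0.002]
6 [-0.36, -4.04, 1.09] [0.0, 0.0, 0.002]
7 [-0.36, -4.03, 1.09] [0.0, 0.0, 0.002]
8 [-0.37, -4.03, 1.1] [0.0, 0.0, 0.002]
9 [-0.38, -4.03, 1.1] [0.0, 0.0, 0.002]
```

Both views now agree: rack origin (0.499, -0.198), yaw 4.4°, stop face about x = -87 mm. The grip is at about (0.493, 0.193), yaw about -19°. I'll move above it.

>>> send_rows:
  motion:
    - {"x": -0.3,"y": -4.0,"z": 0.8,"rx": 0,"ry": 0,"rz": 0.002,"jaw": 8.8}
    - {"x": -0.3,"y": -4.0,"z": 0.8,"rx": 0,"ry": 0,"rz": 0.002,"jaw": 8.8}
    - {"x": -0.3,"y": -4.0,"z": 0.8,"rx": 0,"ry": 0,"rz": 0.002,"jaw": 8.8}
    - {"x": -0.3,"y": -4.0,"z": 0.8,"rx": 0,"ry": 0,"rz": 0.002,"jaw": 8.8}
    - {"x": -0.4,"y": -4.0,"z": 0.8,"rx": 0,"ry": 0,"rz": 0.002,"jaw": 8.8}

```text
clock: 1.95
tool_pos: [0.4479, -0.0049, 0.319]
eef_rot: [0.987, -0.162, -0.0, 0.0]
contact_force: [0.5, 0.2, -0.5]
opening: 0.996
finger_force: 0.0
```

>>> send_rows:
  motion:
    - {"x": -0.4,"y": -4.0,"z": 1.0,"rx": 0,"ry": 0,"rz": 0.002,"jaw": 8.8}
    - {"x": -0.4,"y": -4.0,"z": 1.0,"rx": 0,"ry": 0,"rz": 0.002,"jaw": 8.8}
    - {"x": -0.4,"y": -4.0,"z": 1.0,"rx": 0,"ry": 0,"rz": 0.002,"jaw": 8.8}
    - {"x": -0.4,"y": -4.0,"z": 1.0,"rx": 0,"ry": 0,"rz": 0.002,"jaw": 8.8}
    - {"x": -0.4,"y": -4.0,"z": 1.0,"rx": 0,"ry": 0,"rz": 0.002,"jaw": 8.8}

```text
clock: 2.45
tool_pos: [0.4939, 0.1908, 0.2686]
eef_rot: [0.986, -0.167, -0.0, 0.001]
contact_force: [0.5, -0.1, -0.1]
opening: 1.001
finger_force: 0.0
```

Run:
```python
from h import *
s=snap("wrist","w2"); np.save('w2.npy',s,allow_pickle=True)
st=get_state(); M=R.from_quat(st['eef_rot']).as_matrix(); print(st['clock'],st['tool_pos'],np.degrees(np.arctan2(M[1,1],M[0,1])),M[2].round(4),st['q'].round(2))
```

```text
2.5 [0.49405866 0.19966437 0.26730299] -108.69296333422507 [-0.002  -0.0048 -1.    ] [-0.42  0.54 -0.07  1.83  0.05  0.77 -2.41]
```

View pics/w2.png

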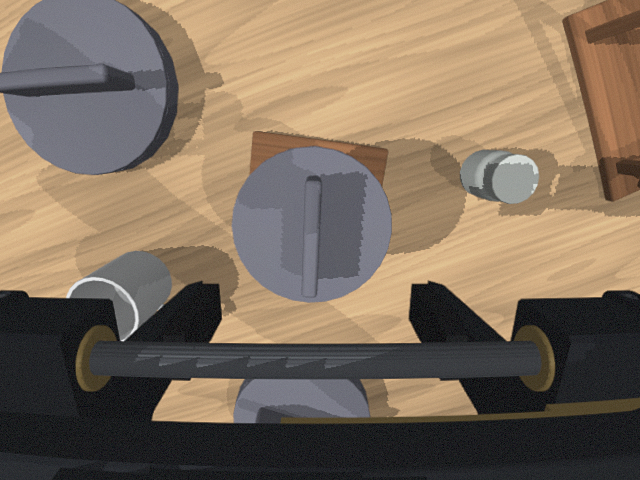

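The wrist view shows the grip bar from (314,178) to (310,296) on a round cover centred near (312,224). The jar is at right, the mug at left, and larger look-alikes at the upper left and below. Next I'll compute the fine correction.

Run:
```python
from h import *
s=snap("wrist"); st=get_state()
im=s['img'].astype(int); m=((im[:,:,2]>im[:,:,0]+3)&(im.max(2)<150)).astype(np.uint8); m[:130]=0; m[312:]=0; m[:,:225]=0; m[:,400:]=0
m=cv2.morphologyEx(m,cv2.MORPH_OPEN,np.ones((5,5)))
cs=max(cv2.findContours(m,0,2)[0],key=cv2.contourArea); P=onplane(s,cs.reshape(-1,2),.121)
print(cv2.boundingRect(cs),cv2.minEnclosingCircle(P[:,:2].astype(np.float32)))
(x,y),r=cv2.minEnclosingCircle(P[:,:2].astype(np.float32))
o=np.array(s['extrinsics'])[:3,3]; print('cam',o)
# grip: brightness rows, print profile of some rows
g=cv2.GaussianBlur(s['img'].astype(np.float32).mean(2),(3,3),0)
for r_ in (200,230,260,285): print(r_,g[r_,290:332:2].astype(int).tolist())
cv2.imwrite('pics/w3.png',cv2.resize(s['img'][140:310,220:400],(720,680-80))[:,:,::-1])
M=R.from_quat(st['eef_rot']).as_matrix(); print(st['clock'],st['tool_pos'],np.degrees(np.arctan2(M[1,1],M[0,1])),M[2].round(4))
```

```text
(243, 143, 157, 157) ((0.4983435273170471, 0.19207662343978882), 0.0674409568309784)
cam [0.56344239 0.17565875 0.40279306]
200 [116, 116, 116, 116, 115, 116, 115, 115, 116, 115, 115, 117, 116, 111, 106, 118, 119, 118, 121, 129, 125]
230 [130, 123, 117, 116, 115, 114, 115, 115, 116, 116, 115, 115, 112, 105, 118, 118, 126, 130, 129, 127, 104]
260 [127, 120, 116, 115, 116, 115, 114, 114, 114, 113, 115, 114, 104, 123, 130, 130, 129, 128, 128, 105, 84]
285 [128, 128, 129, 128, 128, 129, 129, 129, 128, 128, 128, 122, 118, 128, 131, 129, 128, 126, 109, 96, 127]
2.55 [0.49332719 0.19629656 0.26779273] -108.69058447124033 [-0.0023 -0.0021 -1.    ]
```

View pics/w3.png

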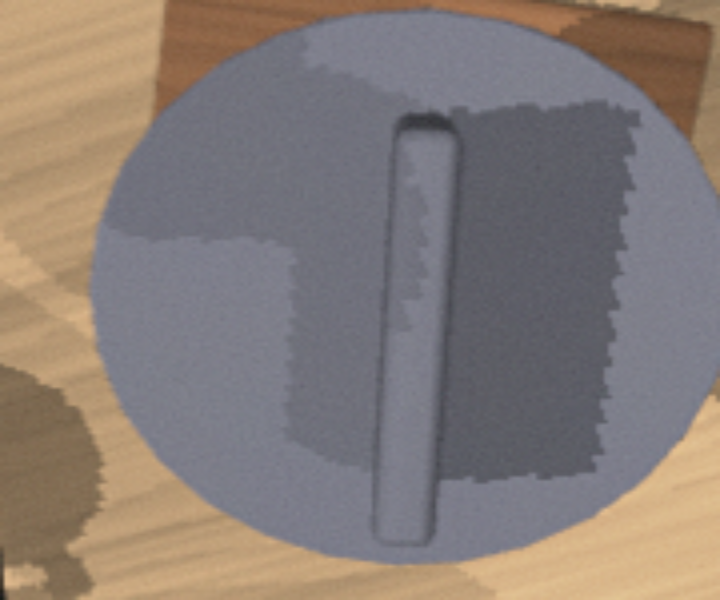

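Run:
```python
from h import *
s=snap("wrist"); st=get_state()
w3=cv2.resize(cv2.imread('pics/w3.png')[:,:,::-1],(180,170),interpolation=cv2.INTER_AREA)
p=np.ascontiguousarray(w3[20:165,40:150]); r=cv2.matchTemplate(s['img'],p,cv2.TM_CCOEFF_NORMED); _,v,_,l=cv2.minMaxLoc(r); print(v,l,'shift',l[0]-260,l[1]-160)
d=np.array([l[0]-260,l[1]-160])
G=onplane(s,[np.array([326.75,176.3])+d,np.array([321,294.4])+d],.161); c=G.mean(0); v=G[1]-G[0]
yaw=np.degrees(np.arctan2(-v[1],-v[0])); print(G,c,'len',np.linalg.norm(v),'yaw',yaw)
M=R.from_quat(st['eef_rot']); Mm=M.as_matrix(); print(st['clock'],st['tool_pos'],np.degrees(np.arctan2(Mm[1,1],Mm[0,1])),Mm[2].round(4))
plan([c[0],c[1],.139],tgt(yaw-90),5)
```

```text
0.9841205477714539 (255, 160) shift -5 0
[[0.54012442 0.17570288 0.161     ]
 [0.45704285 0.20787111 0.161     ]] [0.49858363 0.191787   0.161     ] len 0.08909176825008464 yaw -21.165827459298274
2.6 [0.49317052 0.19264468 0.26823795] -108.89187705959674 [-1.6e-03  8.0e-04 -1.0e+00]
tool total cm [ 0.56 -0.1  12.92] rot [0.001 0.002 0.04 ]
0 [0.11, -0.02, 2.58] [0.0, 0.0, 0.008]
1 [0.11, -0.02, 2.58] [0.0, 0.0, 0.008]
2 [0.11, -0.02, 2.58] [0.0, 0.0, 0.008]
3 [0.11, -0.02, 2.58] [0.0, 0.0, 0.008]
4 [0.11, -0.02, 2.58] [0.0, 0.0, 0.008]
```

>>> send_rows:
  motion:
    - {"x": 0.3,"y": -0.1,"z": 2.0,"rx": 0,"ry": 0,"rz": 0.02,"jaw": 8.8}
    - {"x": 0.3,"y": 0,"z": 2.0,"rx": 0,"ry": 0,"rz": 0.02,"jaw": 8.8}
    - {"x": 0,"y": 0,"z": 2.0,"rx": 0,"ry": 0,"rz": 0,"jaw": 8.8}
    - {"x": 0,"y": 0,"z": 1.5,"rx": 0,"ry": 0,"rz": 0,"jaw": 8.8}
    - {"x": 0,"y": 0,"z": 0,"rx": 0,"ry": 0,"rz": 0,"jaw": 8.8}

```text
clock: 3.1
tool_pos: [0.4982, 0.1869, 0.193]
eef_rot: [0.982, -0.187, -0.002, 0.002]
contact_force: [-0.2, -0.2, -0.1]
opening: 1.004
finger_force: 0.0
```

Run:
```python
from h import *
st=get_state(); Mm=R.from_quat(st['eef_rot']).as_matrix(); print(st['clock'],st['tool_pos'],np.degrees(np.arctan2(Mm[1,1],Mm[0,1])),Mm[2].round(4),st['qd'].round(3),st['q'][6])
plan([.4985,.192,.139],tgt(-111.2),3)
```

```text
3.1 [0.49821259 0.18690233 0.19297826] -111.54119504547067 [-0.0024  0.0048 -1.    ] [-0.007 -0.037 -0.006 -0.033 -0.004  0.031 -0.002] -2.446333717309603
tool total cm [-0.15 -0.51  5.4 ] rot [ 0.005  0.002 -0.006]
0 [-0.05, -0.17, 1.8] [0.002, 0.001, -0.002]
1 [-0.05, -0.17, 1.8] [0.002, 0.001, -0.002]
2 [-0.05, -0.16, 1.8] [0.002, 0.001, -0.002]
```

>>> send_rows:
  motion:
    - {"x": 0,"jaw": 8.8}
    - {"x": 0,"jaw": 8.8}
    - {"x": 0,"jaw": 8.8}
    - {"x": 0,"jaw": 8.8}
    - {"x": 0,"jaw": 8.8}

```text
schema error: expected keys x, y, z, rx, ry, rz, jaw
```

Run:
```python
from h import *
for i in range(3):
    snapshot("top"); st=get_state(); print(st['clock'],st['tool_pos'],st['qd'].round(3))
Mm=R.from_quat(st['eef_rot']).as_matrix(); print(np.degrees(np.arctan2(Mm[1,1],Mm[0,1])),Mm[2].round(4))
plan([.4985,.192,.139],tgt(-111.2),3)
```

```text
3.15 [0.49892459 0.18767234 0.1941275 ] [-0.009 -0.026 -0.009 -0.026  0.001  0.006 -0.004]
3.2 [0.49940833 0.18847125 0.19489494] [-0.009 -0.018 -0.007 -0.017 -0.001  0.    -0.002]
3.25 [0.49969792 0.18912421 0.19536845] [-0.011 -0.01  -0.007 -0.009 -0.002 -0.001 -0.002]
-111.45299089157434 [ 0.0011  0.     -1.    ]
tool total cm [-0.22 -0.22  5.64] rot [ 0.    -0.001 -0.004]
0 [-0.07, -0.07, 1.88] [0.0, -0.0, -0.001]
1 [-0.07, -0.07, 1.88] [0.0, -0.0, -0.001]
2 [-0.07, -0.07, 1.88] [0.0, -0.0, -0.001]
```

>>> send_rows:
  motion:
    - {"x": -0.1,"y": -0.1,"z": 1.5,"rx": 0,"ry": 0,"rz": 0,"jaw": 8.8}
    - {"x": -0.1,"y": 0,"z": 1.5,"rx": 0,"ry": 0,"rz": 0,"jaw": 8.8}
    - {"x": 0,"y": 0,"z": 1.5,"rx": 0,"ry": 0,"rz": 0,"jaw": 8.8}
    - {"x": 0,"y": 0,"z": 1.1,"rx": 0,"ry": 0,"rz": 0,"jaw": 8.8}
    - {"x": 0,"y": 0,"z": 0,"rx": 0,"ry": 0,"rz": 0,"jaw": 8.8}

```text
clock: 3.75
tool_pos: [0.4972, 0.1916, 0.1382]
eef_rot: [0.983, -0.185, -0.0, 0.001]
contact_force: [0.5, 0.0, -0.6]
opening: 0.998
finger_force: 0.0
```

>>> send_rows:
  motion:
    - {"x": 0,"y": 0,"z": 0,"rx": 0,"ry": 0,"rz": 0,"jaw": 8.8}
    - {"x": 0,"y": 0,"z": 0,"rx": 0,"ry": 0,"rz": 0,"jaw": 8.8}
    - {"x": 0,"y": 0,"z": 0,"rx": 0,"ry": 0,"rz": 0,"jaw": 8.8}
    - {"x": 0,"y": 0,"z": 0,"rx": 0,"ry": 0,"rz": 0,"jaw": 8.8}
    - {"x": 0,"y": 0,"z": 0,"rx": 0,"ry": 0,"rz": 0,"jaw": 8.8}

```text
clock: 4.25
tool_pos: [0.4976, 0.1923, 0.139]
eef_rot: [0.983, -0.185, 0.0, -0.0]
contact_force: [-0.1, -0.1, -0.4]
opening: 1.002
finger_force: 0.0
```

Run:
```python
from h import *
for i in range(2):
    snapshot("top"); st=get_state(); print(st['clock'],st['tool_pos'],st['contact_force'])
Mm=R.from_quat(st['eef_rot']).as_matrix(); print(np.degrees(np.arctan2(Mm[1,1],Mm[0,1])),Mm[2].round(4))
plan([.4985,.192,.139],tgt(-111.2),1)
```

```text
4.3 [0.49752795 0.19227675 0.13891196] [-0.04964796 -0.62950352  0.42548786]
4.35 [0.49750897 0.19224457 0.13882716] [0.95080326 0.61400789 0.43808068]
-111.32461614639355 [ 2.e-04 -1.e-04 -1.e+00]
tool total cm [ 0.1  -0.01 -0.02] rot [-0.    -0.    -0.002]
0 [0.1, -0.01, -0.02] [-0.0, -0.0, -0.002]
```

Settled and on target. Closing on the grip.

>>> send_rows:
  motion:
    - {"x": 0.1,"y": 0,"z": 0,"rx": 0,"ry": 0,"rz": 0,"jaw": 4.0}
    - {"x": 0,"y": 0,"z": 0,"rx": 0,"ry": 0,"rz": 0,"jaw": 1.0}
    - {"x": 0,"y": 0,"z": 0,"rx": 0,"ry": 0,"rz": 0,"jaw": 0.5}
    - {"x": 0,"y": 0,"z": 0,"rx": 0,"ry": 0,"rz": 0,"jaw": 0.5}
    - {"x": 0,"y": 0,"z": 0,"rx": 0,"ry": 0,"rz": 0,"jaw": 0.5}
  grip_force: 40

```text
clock: 4.85
tool_pos: [0.4984, 0.1918, 0.1387]
eef_rot: [0.983, -0.185, -0.0, 0.0]
contact_force: [-0.6, -0.2, 0.3]
opening: 0.573
finger_force: 0.0
```

>>> send_rows:
  motion:
    - {"x": 0,"y": 0,"z": 0,"rx": 0,"ry": 0,"rz": 0,"jaw": 0.5}
    - {"x": 0,"y": 0,"z": 0,"rx": 0,"ry": 0,"rz": 0,"jaw": 0.5}
    - {"x": 0,"y": 0,"z": 0,"rx": 0,"ry": 0,"rz": 0,"jaw": 0.5}
    - {"x": 0,"y": 0,"z": 0,"rx": 0,"ry": 0,"rz": 0,"jaw": 0.5}
    - {"x": 0,"y": 0,"z": 0,"rx": 0,"ry": 0,"rz": 0,"jaw": 0.5}

```text
clock: 5.35
tool_pos: [0.4984, 0.1918, 0.1387]
eef_rot: [0.983, -0.185, 0.0, 0.0]
contact_force: [0.3, -0.4, -0.8]
opening: 0.131
finger_force: 40.0
```

>>> send_rows:
  motion:
    - {"x": 0,"y": 0,"z": 0,"rx": 0,"ry": 0,"rz": -0.08,"jaw": 0.5}
    - {"x": 0,"y": 0,"z": 0,"rx": 0,"ry": 0,"rz": -0.1,"jaw": 0.5}
    - {"x": 0,"y": 0,"z": 0,"rx": 0,"ry": 0,"rz": -0.1,"jaw": 0.5}
    - {"x": 0,"y": 0,"z": 0,"rx": 0,"ry": 0,"rz": -0.1,"jaw": 0.5}
    - {"x": 0,"y": 0,"z": 0,"rx": 0,"ry": 0,"rz": -0.1,"jaw": 0.5}

```text
clock: 5.85
tool_pos: [0.4985, 0.1918, 0.1387]
eef_rot: [0.998, 0.056, 0.0, 0.0]
contact_force: [-0.2, -0.4, -1.0]
opening: 0.133
finger_force: 40.0
```

>>> send_rows:
  motion:
    - {"x": 0,"y": 0,"z": 0,"rx": 0,"ry": 0,"rz": -0.1,"jaw": 0.5}
    - {"x": 0,"y": 0,"z": 0,"rx": 0,"ry": 0,"rz": -0.1,"jaw": 0.5}
    - {"x": 0,"y": 0,"z": 0,"rx": 0,"ry": 0,"rz": -0.1,"jaw": 0.5}
    - {"x": 0,"y": 0,"z": 0,"rx": 0,"ry": 0,"rz": -0.1,"jaw": 0.5}
    - {"x": 0,"y": 0,"z": 0,"rx": 0,"ry": 0,"rz": -0.1,"jaw": 0.5}

```text
clock: 6.35
tool_pos: [0.4988, 0.192, 0.1387]
eef_rot: [0.954, 0.301, 0.0, -0.0]
contact_force: [1.3, -0.1, -1.0]
opening: 0.13
finger_force: 40.0
```

```bash
cat > st.py <<'E'
from h import *
st=get_state(); Mm=R.from_quat(st['eef_rot']).as_matrix(); print(round(st['clock'],2),st['tool_pos'].round(4),'yaw_y',np.degrees(np.arctan2(Mm[1,1],Mm[0,1])).round(2),Mm[2].round(3),'F',st['contact_force'].round(1),'M',st['moment'].round(2),'q',st['q'].round(2),st['opening'].round(3),st['finger_force'])
E
python3 st.py
```

```text
Traceback (most recent call last):
  File "st.py", line 2, in <module>
    st=get_state(); Mm=R.from_quat(st['eef_rot']).as_matrix(); print(round(st['clock'],2),st['tool_pos'].round(4),'yaw_y',np.degrees(np.arctan2(Mm[1,1],Mm[0,1])).round(2),Mm[2].round(3),'F',st['contact_force'].round(1),'M',st['moment'].round(2),'q',st['q'].round(2),st['opening'].round(3),st['finger_force'])
                                                                                                                                                                                                                                                                          ^^^^^^^^^^^^^^^^^^^
AttributeError: 'float' object has no attribute 'round'
```

>>> send_rows:
  motion:
    - {"x": 0,"y": 0,"z": 0,"rx": 0,"ry": 0,"rz": -0.07,"jaw": 0.5}
    - {"x": 0,"y": 0,"z": 0,"rx": 0,"ry": 0,"rz": -0.07,"jaw": 0.5}
    - {"x": 0,"y": 0,"z": 0,"rx": 0,"ry": 0,"rz": -0.06,"jaw": 0.5}
    - {"x": 0,"y": 0,"z": 0,"rx": 0,"ry": 0,"rz": -0.04,"jaw": 0.5}
    - {"x": 0,"y": 0,"z": 0,"rx": 0,"ry": 0,"rz": 0,"jaw": 0.5}

```text
clock: 6.85
tool_pos: [0.4985, 0.1922, 0.1387]
eef_rot: [0.911, 0.411, 0.0, -0.0]
contact_force: [0.4, 1.8, 0.4]
opening: 0.133
finger_force: 40.0
```

```bash
sed -i "s/st\['opening'\].round(3)/st['opening']/" st.py; python3 st.py
```

```text
6.85 [0.4985 0.1922 0.1387] yaw_y -41.41 [ 0.001 -0.    -1.   ] F [0.4 1.8 0.4] M [ 0.25 -0.09  0.03] q [-0.23  0.76 -0.37  1.93  0.5   0.54 -1.66] 0.13310350411358887 39.99854617752135
```

>>> send_rows:
  motion:
    - {"x": 0,"y": 0,"z": 0,"rx": 0,"ry": 0,"rz": -0.03,"jaw": 0.5}
    - {"x": 0,"y": 0,"z": 0,"rx": 0,"ry": 0,"rz": -0.02,"jaw": 0.5}
    - {"x": 0,"y": 0,"z": 0,"rx": 0,"ry": 0,"rz": -0.02,"jaw": 0.5}
    - {"x": 0,"y": 0,"z": 0,"rx": 0,"ry": 0,"rz": -0.02,"jaw": 0.5}
    - {"x": 0,"y": 0,"z": 0,"rx": 0,"ry": 0,"rz": 0,"jaw": 0.5}

```text
clock: 7.35
tool_pos: [0.4982, 0.1924, 0.1387]
eef_rot: [0.892, 0.452, 0.0, -0.0]
contact_force: [-0.8, 3.5, -0.9]
opening: 0.138
finger_force: 40.1
```

```bash
python3 st.py
```

```text
7.35 [0.4982 0.1924 0.1387] yaw_y -36.25 [ 0.001 -0.001 -1.   ] F [-0.8  3.5 -0.9] M [ 0.73  0.15 -0.38] q [-0.22  0.76 -0.39  1.93  0.52  0.55 -1.6 ] 0.13836114890896084 40.13747362419963
```

The stop is reached: about 75° turned, and the moment is rising. I'll ease back slightly and lift straight up.

>>> send_rows:
  motion:
    - {"x": 0,"y": 0,"z": 0,"rx": 0,"ry": 0,"rz": 0.025,"jaw": 0.5}
    - {"x": 0,"y": 0,"z": -0.2,"rx": 0,"ry": 0,"rz": 0,"jaw": 0.5}
    - {"x": 0,"y": 0,"z": -0.3,"rx": 0,"ry": 0,"rz": 0,"jaw": 0.5}
    - {"x": 0,"y": 0,"z": -0.4,"rx": 0,"ry": 0,"rz": 0,"jaw": 0.5}
    - {"x": 0,"y": 0,"z": -0.4,"rx": 0,"ry": 0,"rz": 0,"jaw": 0.5}

```text
clock: 7.85
tool_pos: [0.4983, 0.1922, 0.1519]
eef_rot: [0.898, 0.441, 0.0, -0.0]
contact_force: [0.7, 4.4, -6.5]
opening: 0.129
finger_force: 40.0
```

```bash
python3 st.py
```

```text
7.85 [0.4983 0.1922 0.1519] yaw_y -37.67 [ 0. -0. -1.] F [ 0.7  4.4 -6.5] M [ 0.98 -0.18  0.03] q [-0.21  0.74 -0.4   1.92  0.5   0.58 -1.6 ] 0.12937522932246004 39.998325845226645
```

>>> send_rows:
  motion:
    - {"x": 0,"y": 0,"z": -0.6,"rx": 0,"ry": 0,"rz": 0,"jaw": 0.5}
    - {"x": 0,"y": 0,"z": -1.0,"rx": 0,"ry": 0,"rz": 0,"jaw": 0.5}
    - {"x": 0,"y": 0,"z": -1.4,"rx": 0,"ry": 0,"rz": 0,"jaw": 0.5}
    - {"x": 0,"y": 0,"z": -2.0,"rx": 0,"ry": 0,"rz": 0,"jaw": 0.5}
    - {"x": 0,"y": 0,"z": -2.5,"rx": 0,"ry": 0,"rz": 0,"jaw": 0.5}

```text
clock: 8.35
tool_pos: [0.4975, 0.1895, 0.2274]
eef_rot: [0.898, 0.44, -0.002, 0.001]
contact_force: [0.5, -0.3, -3.3]
opening: 0.131
finger_force: 40.0
```

>>> send_rows:
  motion:
    - {"x": 0,"y": 0,"z": -2.5,"rx": 0,"ry": 0,"rz": 0,"jaw": 0.5}
    - {"x": 0,"y": 0,"z": -2.5,"rx": 0,"ry": 0,"rz": 0,"jaw": 0.5}
    - {"x": 0,"y": 0,"z": -1.5,"rx": 0,"ry": 0,"rz": 0,"jaw": 0.5}
    - {"x": 0,"y": 0,"z": -0.5,"rx": 0,"ry": 0,"rz": 0,"jaw": 0.5}
    - {"x": 0,"y": 0,"z": 0,"rx": 0,"ry": 0,"rz": 0,"jaw": 0.5}

```text
clock: 8.85
tool_pos: [0.4983, 0.1907, 0.2974]
eef_rot: [0.898, 0.44, 0.0, 0.001]
contact_force: [-0.1, 0.0, -3.2]
opening: 0.134
finger_force: 40.0
```

```bash
python3 st.py
python3 - <<'E'
from h import *
c=snap("scene"); b=cv2.resize(c['img'][100:400,100:500],(800,600))
cv2.imwrite('pics/s4.png',b[:,:,::-1])
Rr,T=rackT(.4994,-.1977,4.4)
# tool: z = -rail z, y = -rail y
Rt=R.from_matrix(np.c_[Rr.apply([1,0,0]),Rr.apply([0,-1,0]),Rr.apply([0,0,-1])])
p=T+Rr.apply([.02,0,.042+.09]); print(p)
plan(p,Rt,15)
E
```

```text
8.85 [0.4983 0.1907 0.2974] yaw_y -37.77 [-0.001  0.001 -1.   ] F [-0.1  0.  -3.2] M [ 0.02 -0.03 -0.02] q [-0.12  0.54 -0.53  1.77  0.34  0.92 -1.46] 0.13419366392215373 39.998287316411734
[ 0.44656779 -0.20176522  0.23254073]
tool total cm [-34.17  19.96   6.47] rot [-0.232  0.527  0.813]
0 [-2.28, 1.33, 0.43] [-0.015, 0.035, 0.054]
1 [-2.22, 1.45, 0.37] [-0.015, 0.035, 0.054]
2 [-2.15, 1.56, 0.32] [-0.015, 0.035, 0.054]
3 [-2.07, 1.67, 0.27] [-0.015, 0.035, 0.054]
4 [-1.99, 1.78, 0.23] [-0.015, 0.035, 0.054]
5 [-1.89, 1.88, 0.19] [-0.015, 0.035, 0.054]
6 [-1.8, 1.97, 0.15] [-0.015, 0.035, 0.054]
7 [-1.69, 2.07, 0.12] [-0.015, 0.035, 0.054]
8 [-1.58, 2.15, 0.1] [-0.015, 0.035, 0.054]
9 [-1.46, 2.24, 0.08] [-0.015, 0.035, 0.054]
10 [-1.34, 2.31, 0.06] [-0.015, 0.035, 0.054]
11 [-1.22, 2.38, 0.05] [-0.015, 0.035, 0.054]
12 [-1.09, 2.44, 0.05] [-0.015, 0.035, 0.054]
13 [-0.96, 2.5, 0.05] [-0.015, 0.035, 0.054]
14 [-0.82, 2.54, 0.06] [-0.015, 0.035, 0.054]
```

View pics/s4.png

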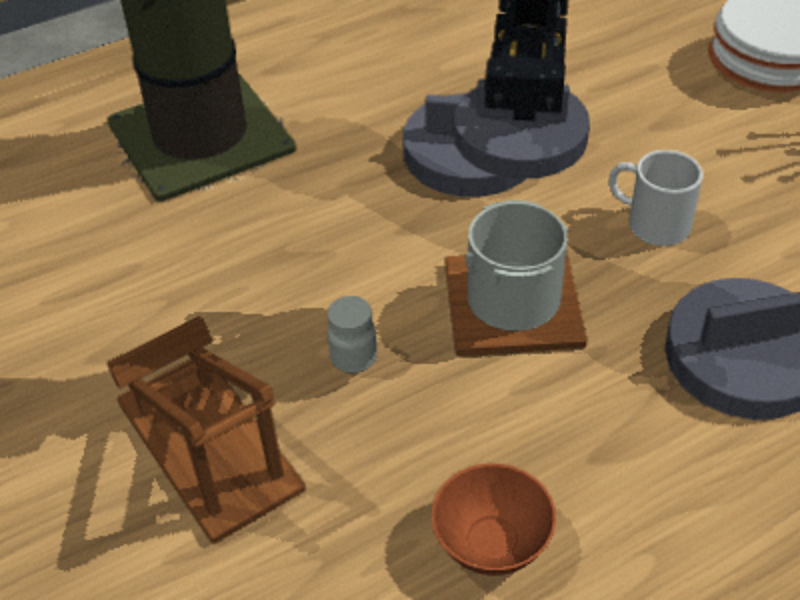

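The cover is off. The scene crop shows the open tub at (517,265), the cover held by the gripper at (522,130), and the jar, mug and bowl undisturbed. I'll carry it above the rack, tilted to the slope.

>>> send_rows:
  motion:
    - {"x": -2.3,"y": 1.3,"z": 0.4,"rx": -0.015,"ry": 0.035,"rz": 0.054,"jaw": 0.5}
    - {"x": -2.2,"y": 1.5,"z": 0.4,"rx": -0.015,"ry": 0.035,"rz": 0.054,"jaw": 0.5}
    - {"x": -2.2,"y": 1.6,"z": 0.3,"rx": -0.015,"ry": 0.035,"rz": 0.054,"jaw": 0.5}
    - {"x": -2.1,"y": 1.7,"z": 0.3,"rx": -0.015,"ry": 0.035,"rz": 0.054,"jaw": 0.5}
    - {"x": -2.0,"y": 1.8,"z": 0.2,"rx": -0.015,"ry": 0.035,"rz": 0.054,"jaw": 0.5}

```text
clock: 9.4
tool_pos: [0.4801, 0.0577, 0.274]
eef_rot: [0.945, 0.313, 0.094, -0.005]
contact_force: [-0.6, -0.5, -3.3]
opening: 0.135
finger_force: 40.0
```

>>> send_rows:
  motion:
    - {"x": -1.9,"y": 1.9,"z": 0.2,"rx": -0.015,"ry": 0.035,"rz": 0.054,"jaw": 0.5}
    - {"x": -1.8,"y": 2.0,"z": 0.2,"rx": -0.015,"ry": 0.035,"rz": 0.054,"jaw": 0.5}
    - {"x": -1.7,"y": 2.1,"z": 0.1,"rx": -0.015,"ry": 0.035,"rz": 0.054,"jaw": 0.5}
    - {"x": -1.6,"y": 2.1,"z": 0.1,"rx": -0.015,"ry": 0.035,"rz": 0.054,"jaw": 0.5}
    - {"x": -1.5,"y": 2.2,"z": 0.1,"rx": -0.015,"ry": 0.035,"rz": 0.054,"jaw": 0.5}

```text
clock: 9.9
tool_pos: [0.4627, -0.0727, 0.2516]
eef_rot: [0.966, 0.178, 0.186, -0.01]
contact_force: [0.8, 0.0, -3.8]
opening: 0.13
finger_force: 40.0
```

>>> send_rows:
  motion:
    - {"x": -1.3,"y": 2.3,"z": 0.1,"rx": -0.015,"ry": 0.035,"rz": 0.054,"jaw": 0.5}
    - {"x": -1.2,"y": 2.4,"z": 0,"rx": -0.015,"ry": 0.035,"rz": 0.054,"jaw": 0.5}
    - {"x": -1.1,"y": 2.4,"z": 0,"rx": -0.015,"ry": 0.035,"rz": 0.054,"jaw": 0.5}
    - {"x": -1.0,"y": 2.5,"z": 0,"rx": -0.015,"ry": 0.035,"rz": 0.054,"jaw": 0.5}
    - {"x": -0.8,"y": 1.5,"z": 0,"rx": -0.015,"ry": 0.035,"rz": 0.054,"jaw": 0.5}

```text
clock: 10.4
tool_pos: [0.4499, -0.1268, 0.2385]
eef_rot: [0.973, 0.123, 0.196, -0.015]
contact_force: [-0.6, 0.8, -5.4]
opening: 0.134
finger_force: 40.0
```

>>> send_rows:
  motion:
    - {"x": 0,"y": 0.5,"z": 0,"rx": 0,"ry": 0,"rz": 0,"jaw": 0.5}
    - {"x": 0,"y": 0,"z": 0,"rx": 0,"ry": 0,"rz": 0,"jaw": 0.5}
    - {"x": 0,"y": 0,"z": 0,"rx": 0,"ry": 0,"rz": 0,"jaw": 0.5}
    - {"x": 0,"y": 0,"z": 0,"rx": 0,"ry": 0,"rz": 0,"jaw": 0.5}
    - {"x": 0,"y": 0,"z": 0,"rx": 0,"ry": 0,"rz": 0,"jaw": 0.5}

```text
clock: 10.9
tool_pos: [0.452, -0.1295, 0.2393]
eef_rot: [0.972, 0.125, 0.196, -0.016]
contact_force: [-0.1, -1.3, -3.5]
opening: 0.134
finger_force: 40.0
```

```bash
cat > rk.py <<'E'
from h import *
import sys
Rr,T=rackT(.4994,-.1977,4.4)
Rt=R.from_matrix(np.c_[Rr.apply([1,0,0]),Rr.apply([0,-1,0]),Rr.apply([0,0,-1])])
st=get_state(); R0=R.from_quat(st['eef_rot'])
pr=Rr.inv().apply(st['tool_pos']-T)*1000; c0=Rr.inv().apply(st['tool_pos']+R0.apply([0,0,.042])-T)*1000
print('t',round(st['clock'],2),'tcp in rack mm',pr.round(1),'cover origin',c0.round(1),'rot err',(R0.inv()*Rt).as_rotvec().round(3),'F rack',Rr.inv().apply(st['contact_force']).round(1),'M rack',Rr.inv().apply(st['moment']).round(2),'op',round(st['opening'],3),'q',st['q'].round(2))
E
python3 rk.py
```

```text
t 10.9 tcp in rack mm [ 32.9  71.6 131.9] cover origin [26.  73.8 90.5] rot err [-0.065  0.16   0.163] F rack [-2.1 -1.3 -2.9] M rack [-0.07  0.63  0.07] op 0.134 q [ 0.82  0.53 -0.77  2.32  1.36  0.21 -2.44]
```

The wrist is up against joint 7's limit (q7 about -2.44). The cover is round, so I'll turn the tool half a turn anticlockwise about its own axis, which the grip allows, and then carry on.

>>> send_rows:
  motion:
    - {"x": 0,"y": 0,"z": -0.6,"rx": 0,"ry": 0,"rz": -0.14,"jaw": 0.5}
    - {"x": 0,"y": 0,"z": -0.6,"rx": 0,"ry": 0,"rz": -0.148,"jaw": 0.5}
    - {"x": 0,"y": 0,"z": -0.6,"rx": 0,"ry": 0,"rz": -0.148,"jaw": 0.5}
    - {"x": 0,"y": 0,"z": 0,"rx": 0,"ry": 0,"rz": -0.148,"jaw": 0.5}
    - {"x": 0,"y": 0,"z": 0,"rx": 0,"ry": 0,"rz": -0.148,"jaw": 0.5}

```text
clock: 11.4
tool_pos: [0.4452, -0.1312, 0.256]
eef_rot: [0.862, 0.467, 0.189, 0.056]
contact_force: [0.1, -0.9, -2.3]
opening: 0.133
finger_force: 40.0
```

>>> send_rows:
  motion:
    - {"x": 0,"y": 0,"z": 0,"rx": 0,"ry": 0,"rz": -0.148,"jaw": 0.5}
    - {"x": 0,"y": 0,"z": 0,"rx": 0,"ry": 0,"rz": -0.148,"jaw": 0.5}
    - {"x": 0,"y": 0,"z": 0,"rx": 0,"ry": 0,"rz": -0.148,"jaw": 0.5}
    - {"x": 0,"y": 0,"z": 0,"rx": 0,"ry": 0,"rz": -0.148,"jaw": 0.5}
    - {"x": 0,"y": 0,"z": 0,"rx": 0,"ry": 0,"rz": -0.148,"jaw": 0.5}

```text
clock: 11.9
tool_pos: [0.4451, -0.1311, 0.2558]
eef_rot: [0.635, 0.747, 0.156, 0.12]
contact_force: [0.4, 0.8, -2.3]
opening: 0.13
finger_force: 40.0
```

>>> send_rows:
  motion:
    - {"x": 0,"y": 0,"z": 0,"rx": 0,"ry": 0,"rz": -0.148,"jaw": 0.5}
    - {"x": 0,"y": 0,"z": 0,"rx": 0,"ry": 0,"rz": -0.148,"jaw": 0.5}
    - {"x": 0,"y": 0,"z": 0,"rx": 0,"ry": 0,"rz": -0.148,"jaw": 0.5}
    - {"x": 0,"y": 0,"z": 0,"rx": 0,"ry": 0,"rz": -0.148,"jaw": 0.5}
    - {"x": 0,"y": 0,"z": 0,"rx": 0,"ry": 0,"rz": -0.148,"jaw": 0.5}

```text
clock: 12.4
tool_pos: [0.4451, -0.1311, 0.2557]
eef_rot: [0.322, 0.926, 0.102, 0.168]
contact_force: [-0.0, -0.3, -3.9]
opening: 0.132
finger_force: 40.0
```

>>> send_rows:
  motion:
    - {"x": 0,"y": 0,"z": 0,"rx": 0,"ry": 0,"rz": -0.148,"jaw": 0.5}
    - {"x": 0,"y": 0,"z": 0,"rx": 0,"ry": 0,"rz": -0.148,"jaw": 0.5}
    - {"x": 0,"y": 0,"z": 0,"rx": 0,"ry": 0,"rz": -0.148,"jaw": 0.5}
    - {"x": 0,"y": 0,"z": 0,"rx": 0,"ry": 0,"rz": -0.148,"jaw": 0.5}
    - {"x": 0,"y": 0,"z": 0,"rx": 0,"ry": 0,"rz": -0.148,"jaw": 0.5}

```text
clock: 12.9
tool_pos: [0.4451, -0.1312, 0.2556]
eef_rot: [-0.035, 0.98, 0.034, 0.194]
contact_force: [-0.3, -0.6, -3.2]
opening: 0.134
finger_force: 40.0
```

```bash
sed -i 's/^Rt=.*/Rt=R.from_matrix(np.c_[Rr.apply([-1,0,0]),Rr.apply([0,1,0]),Rr.apply([0,0,-1])])/' rk.py; python3 rk.py
cat > go.py <<'E'
exec(open('rk.py').read())
a=list(map(float,sys.argv[1:])) # cover origin x,y,z in rack mm, rows
plan(T+Rr.apply(np.array([a[0],a[1],a[2]+42])/1000),Rt,int(a[3]))
E
python3 go.py 10 0 90 10
```

```text
t 12.9 tcp in rack mm [ 35.5  70.5 149.5] cover origin [ 28.6  72.7 108.1] rot err [ 0.05  -0.166 -0.02 ] F rack [-1.9 -0.5 -2.5] M rack [-0.05  0.49  0.05] op 0.134 q [ 1.13  0.71 -1.35  2.3   1.33  0.63  0.51]
t 12.9 tcp in rack mm [ 35.5  70.5 149.5] cover origin [ 28.6  72.7 108.1] rot err [ 0.05  -0.166 -0.02 ] F rack [-1.9 -0.5 -2.5] M rack [-0.05  0.49  0.05] op 0.134 q [ 1.13  0.71 -1.35  2.3   1.33  0.63  0.51]
tool total cm [ 2.11 -7.19  1.78] rot [ 0.05  -0.166 -0.02 ]
0 [0.21, -0.72, 0.18] [0.005, -0.017, -0.002]
1 [0.22, -0.72, 0.18] [0.005, -0.017, -0.002]
2 [0.22, -0.72, 0.18] [0.005, -0.017, -0.002]
3 [0.22, -0.71, 0.18] [0.005, -0.017, -0.002]
4 [0.23, -0.71, 0.18] [0.005, -0.017, -0.002]
5 [0.23, -0.71, 0.18] [0.005, -0.017, -0.002]
6 [0.24, -0.71, 0.18] [0.005, -0.017, -0.002]
7 [0.24, -0.71, 0.18] [0.005, -0.017, -0.002]
8 [0.25, -0.71, 0.18] [0.005, -0.017, -0.002]
9 [0.25, -0.71, 0.18] [0.005, -0.017, -0.002]
```

>>> send_rows:
  motion:
    - {"x": 0.2,"y": -0.7,"z": 0.1,"rx": 0.005,"ry": -0.017,"rz": -0.002,"jaw": 0.5}
    - {"x": 0.2,"y": -0.7,"z": 0.1,"rx": 0.005,"ry": -0.017,"rz": -0.002,"jaw": 0.5}
    - {"x": 0.2,"y": -0.7,"z": 0.1,"rx": 0.005,"ry": -0.017,"rz": -0.002,"jaw": 0.5}
    - {"x": 0.2,"y": -0.7,"z": 0.1,"rx": 0.005,"ry": -0.017,"rz": -0.002,"jaw": 0.5}
    - {"x": 0.2,"y": -0.7,"z": 0.1,"rx": 0.005,"ry": -0.017,"rz": -0.002,"jaw": 0.5}

```text
clock: 13.4
tool_pos: [0.4406, -0.1664, 0.2452]
eef_rot: [-0.033, 0.971, 0.023, 0.236]
contact_force: [-0.5, -0.2, -2.8]
opening: 0.132
finger_force: 40.0
```

```bash
python3 go.py 10 0 90 5
```

```text
t 13.4 tcp in rack mm [ 24.   35.7 144.4] cover origin [ 20.6  36.8 102.6] rot err [ 0.024 -0.081 -0.017] F rack [-1.9 -0.1 -2.1] M rack [0.03 0.62 0.03] op 0.132 q [ 1.21  0.74 -1.33  2.36  1.59  0.59  0.36]
tool total cm [ 1.24 -3.62  1.26] rot [ 0.024 -0.081 -0.017]
0 [0.25, -0.72, 0.25] [0.005, -0.016, -0.003]
1 [0.25, -0.72, 0.25] [0.005, -0.016, -0.003]
2 [0.26, -0.72, 0.25] [0.005, -0.016, -0.003]
3 [0.27, -0.72, 0.25] [0.005, -0.016, -0.003]
4 [0.27, -0.72, 0.25] [0.005, -0.016, -0.003]
```

>>> send_rows:
  motion:
    - {"x": 0.25,"y": -0.7,"z": 0.25,"rx": 0.005,"ry": -0.016,"rz": -0.003,"jaw": 0.5}
    - {"x": 0.25,"y": -0.7,"z": 0.25,"rx": 0.005,"ry": -0.016,"rz": -0.003,"jaw": 0.5}
    - {"x": 0.25,"y": -0.7,"z": 0.25,"rx": 0.005,"ry": -0.016,"rz": -0.003,"jaw": 0.5}
    - {"x": 0.25,"y": -0.7,"z": 0.25,"rx": 0.005,"ry": -0.016,"rz": -0.003,"jaw": 0.5}
    - {"x": 0.25,"y": -0.7,"z": 0.25,"rx": 0.005,"ry": -0.016,"rz": -0.003,"jaw": 0.5}

```text
clock: 13.9
tool_pos: [0.4385, -0.2013, 0.2274]
eef_rot: [-0.036, 0.961, 0.01, 0.275]
contact_force: [-0.2, -0.0, -4.0]
opening: 0.132
finger_force: 40.0
```

>>> send_rows:
  motion:
    - {"x": 0,"y": 0,"z": 1,"rx": 0,"ry": 0,"rz": 0,"jaw": 0.5}
    - {"x": 0,"y": 0,"z": 1,"rx": 0,"ry": 0,"rz": 0,"jaw": 0.5}
    - {"x": 0,"y": 0,"z": 1,"rx": 0,"ry": 0,"rz": 0,"jaw": 0.5}
    - {"x": 0,"y": 0,"z": 1,"rx": 0,"ry": 0,"rz": 0,"jaw": 0.5}
    - {"x": 0,"y": 0,"z": 0,"rx": 0,"ry": 0,"rz": 0,"jaw": 0.5}

```text
clock: 14.4
tool_pos: [0.4604, -0.1989, 0.1928]
eef_rot: [-0.036, 0.961, 0.012, 0.275]
contact_force: [0.4, -0.2, -3.6]
opening: 0.134
finger_force: 40.0
```

```bash
python3 go.py 10 0 20 3
```

```text
t 14.4 tcp in rack mm [10.9  1.8 90.9] cover origin [10.8  1.9 48.9] rot err [ 0.002 -0.001 -0.003] F rack [-1.6 -0.2 -3.3] M rack [ 0.08  0.69 -0.05] op 0.134 q [ 1.22  0.95 -1.32  2.39  1.94  0.73  0.18]
tool total cm [ 0.08 -0.19  2.89] rot [ 0.002 -0.001 -0.003]
0 [0.03, -0.06, 0.96] [0.001, -0.0, -0.001]
1 [0.03, -0.06, 0.96] [0.001, -0.0, -0.001]
2 [0.03, -0.06, 0.96] [0.001, -0.0, -0.001]
```

>>> send_rows:
  motion:
    - {"x": 0,"y": -0.1,"z": 1,"rx": 0,"ry": 0,"rz": 0,"jaw": 0.5}
    - {"x": 0,"y": -0.1,"z": 1,"rx": 0,"ry": 0,"rz": 0,"jaw": 0.5}
    - {"x": 0,"y": 0,"z": 1,"rx": 0,"ry": 0,"rz": 0,"jaw": 0.5}
    - {"x": 0,"y": 0,"z": 0.7,"rx": 0,"ry": 0,"rz": 0,"jaw": 0.5}
    - {"x": 0,"y": 0,"z": 0,"rx": 0,"ry": 0,"rz": 0,"jaw": 0.5}

```text
clock: 14.9
tool_pos: [0.4797, -0.1999, 0.1616]
eef_rot: [-0.035, 0.961, 0.011, 0.275]
contact_force: [-0.1, 0.2, -3.1]
opening: 0.136
finger_force: 40.0
```

```bash
python3 rk.py
```

```text
t 14.9 tcp in rack mm [10.6 -0.7 54.3] cover origin [10.5 -0.7 12.3] rot err [ 0.001 -0.001 -0.003] F rack [-1.7  0.2 -2.5] M rack [ 0.06  0.71 -0.01] op 0.136 q [ 1.17  1.04 -1.29  2.37  2.01  0.8   0.16]
```

>>> send_rows:
  motion:
    - {"x": 0,"y": 0,"z": 0.3,"rx": 0,"ry": 0,"rz": 0,"jaw": 0.5}
    - {"x": 0,"y": 0,"z": 0.3,"rx": 0,"ry": 0,"rz": 0,"jaw": 0.5}
    - {"x": 0,"y": 0,"z": 0.2,"rx": 0,"ry": 0,"rz": 0,"jaw": 0.5}
    - {"x": 0,"y": 0,"z": 0.1,"rx": 0,"ry": 0,"rz": 0,"jaw": 0.5}
    - {"x": 0,"y": 0,"z": 0,"rx": 0,"ry": 0,"rz": 0,"jaw": 0.5}

```text
clock: 15.4
tool_pos: [0.4842, -0.1999, 0.1549]
eef_rot: [-0.036, 0.961, 0.011, 0.275]
contact_force: [0.3, 0.6, -2.4]
opening: 0.132
finger_force: 40.0
```

```bash
python3 rk.py
```

```text
t 15.4 tcp in rack mm [10.8 -1.  46.2] cover origin [10.8 -1.   4.2] rot err [-0.    -0.    -0.003] F rack [-1.   0.6 -2.2] M rack [ 0.04  0.73 -0.09] op 0.132 q [ 1.16  1.05 -1.29  2.37  2.03  0.81  0.15]
```

>>> send_rows:
  motion:
    - {"x": 0,"y": 0,"z": 0.1,"rx": 0,"ry": 0,"rz": 0,"jaw": 0.5}
    - {"x": 0,"y": 0,"z": 0.1,"rx": 0,"ry": 0,"rz": 0,"jaw": 0.5}
    - {"x": 0,"y": 0,"z": 0.1,"rx": 0,"ry": 0,"rz": 0,"jaw": 0.5}
    - {"x": 0,"y": 0,"z": 0.05,"rx": 0,"ry": 0,"rz": 0,"jaw": 0.5}
    - {"x": 0,"y": 0,"z": 0,"rx": 0,"ry": 0,"rz": 0,"jaw": 0.5}

```text
clock: 15.9
tool_pos: [0.486, -0.1997, 0.152]
eef_rot: [-0.036, 0.961, 0.011, 0.275]
contact_force: [-0.5, -0.0, -2.2]
opening: 0.133
finger_force: 40.0
```

```bash
python3 rk.py
```

```text
t 15.9 tcp in rack mm [10.8 -1.  42.8] cover origin [10.8 -1.   0.8] rot err [-0.    -0.    -0.002] F rack [-1.6  0.  -1.6] M rack [-0.01  0.72 -0.09] op 0.133 q [ 1.15  1.06 -1.28  2.36  2.04  0.82  0.15]
```

>>> send_rows:
  motion:
    - {"x": 0,"y": 0,"z": 0.07,"rx": 0,"ry": 0,"rz": 0,"jaw": 0.5}
    - {"x": 0,"y": 0,"z": 0.07,"rx": 0,"ry": 0,"rz": 0,"jaw": 0.5}
    - {"x": 0,"y": 0,"z": 0.06,"rx": 0,"ry": 0,"rz": 0,"jaw": 0.5}
    - {"x": 0,"y": 0,"z": 0,"rx": 0,"ry": 0,"rz": 0,"jaw": 0.5}
    - {"x": 0,"y": 0,"z": 0,"rx": 0,"ry": 0,"rz": 0,"jaw": 0.5}

```text
clock: 16.4
tool_pos: [0.4862, -0.1999, 0.1516]
eef_rot: [-0.036, 0.96, 0.01, 0.276]
contact_force: [-13.2, -3.8, 15.4]
opening: 0.133
finger_force: 40.1
```

```bash
python3 rk.py
```

```text
t 16.4 tcp in rack mm [10.8 -1.1 42.4] cover origin [10.8 -1.2  0.4] rot err [-0.002  0.001 -0.001] F rack [-3.3 -2.8 20.2] M rack [-0.36  0.98 -0.15] op 0.133 q [ 1.15  1.06 -1.28  2.36  2.04  0.82  0.15]
```

Contact came right at the expected rail height, with little roll moment. I'll ease to a light press and slide down towards the bar.

>>> send_rows:
  motion:
    - {"x": 0,"y": 0,"z": -0.14,"rx": 0,"ry": 0,"rz": 0,"jaw": 0.5}
    - {"x": 0.3,"y": 0,"z": 0,"rx": 0,"ry": 0,"rz": 0,"jaw": 0.5}
    - {"x": 0.4,"y": -0.05,"z": 0,"rx": 0,"ry": 0,"rz": 0,"jaw": 0.5}
    - {"x": 0.4,"y": -0.05,"z": 0,"rx": 0,"ry": 0,"rz": 0,"jaw": 0.5}
    - {"x": 0.3,"y": 0,"z": 0,"rx": 0,"ry": 0,"rz": 0,"jaw": 0.5}

```text
clock: 16.9
tool_pos: [0.4758, -0.2009, 0.1451]
eef_rot: [-0.036, 0.96, 0.011, 0.277]
contact_force: [-0.8, 0.4, 5.7]
opening: 0.136
finger_force: 40.0
```

```bash
python3 rk.py
```

```text
t 16.9 tcp in rack mm [-1.6 -1.4 42.4] cover origin [-1.4 -1.4  0.4] rot err [ 0.001  0.004 -0.001] F rack [2.3 0.5 5.2] M rack [ 0.25 -0.22 -0.05] op 0.136 q [ 1.17  1.08 -1.29  2.39  2.07  0.84  0.13]
```

>>> send_rows:
  motion:
    - {"x": 0.3,"y": 0.07,"z": 0,"rx": 0,"ry": 0,"rz": 0,"jaw": 0.5}
    - {"x": 0.3,"y": 0.07,"z": 0,"rx": 0,"ry": 0,"rz": 0,"jaw": 0.5}
    - {"x": 0.2,"y": 0,"z": 0,"rx": 0,"ry": 0,"rz": 0,"jaw": 0.5}
    - {"x": 0.2,"y": 0,"z": 0,"rx": 0,"ry": 0,"rz": 0,"jaw": 0.5}
    - {"x": 0,"y": 0,"z": 0,"rx": 0,"ry": 0,"rz": 0,"jaw": 0.5}

```text
clock: 17.4
tool_pos: [0.467, -0.2002, 0.1397]
eef_rot: [-0.036, 0.96, 0.011, 0.277]
contact_force: [-0.2, -0.2, 6.0]
opening: 0.134
finger_force: 40.0
```

```bash
python3 rk.py
```

```text
t 17.4 tcp in rack mm [-11.8  -0.   42.4] cover origin [-11.7  -0.    0.4] rot err [ 0.001  0.003 -0.001] F rack [ 3.  -0.2  5.2] M rack [ 0.21 -0.11 -0.1 ] op 0.134 q [ 1.17  1.1  -1.29  2.42  2.1   0.86  0.11]
```

>>> send_rows:
  motion:
    - {"x": 0.1,"y": 0,"z": 0,"rx": 0,"ry": 0,"rz": 0,"jaw": 0.5}
    - {"x": 0.1,"y": 0,"z": 0,"rx": 0,"ry": 0,"rz": 0,"jaw": 0.5}
    - {"x": 0.1,"y": 0,"z": 0,"rx": 0,"ry": 0,"rz": 0,"jaw": 0.5}
    - {"x": 0.1,"y": 0,"z": 0,"rx": 0,"ry": 0,"rz": 0,"jaw": 0.5}
    - {"x": 0,"y": 0,"z": 0,"rx": 0,"ry": 0,"rz": 0,"jaw": 0.5}

```text
clock: 17.9
tool_pos: [0.4638, -0.2004, 0.1377]
eef_rot: [-0.036, 0.96, 0.011, 0.277]
contact_force: [-1.0, -0.7, 5.7]
opening: 0.133
finger_force: 40.0
```

```bash
python3 rk.py
```

```text
t 17.9 tcp in rack mm [-15.5  -0.   42.4] cover origin [-15.4   0.    0.4] rot err [ 0.001  0.004 -0.001] F rack [ 2.1 -0.6  5.3] M rack [ 0.2  -0.2  -0.11] op 0.133 q [ 1.18  1.1  -1.29  2.42  2.1   0.87  0.11]
```

>>> send_rows:
  motion:
    - {"x": 0.1,"y": 0,"z": 0,"rx": 0,"ry": 0,"rz": 0,"jaw": 0.5}
    - {"x": 0.1,"y": 0,"z": 0,"rx": 0,"ry": 0,"rz": 0,"jaw": 0.5}
    - {"x": 0.1,"y": 0,"z": 0,"rx": 0,"ry": 0,"rz": 0,"jaw": 0.5}
    - {"x": 0,"y": 0,"z": 0,"rx": 0,"ry": 0,"rz": 0,"jaw": 0.5}
    - {"x": 0,"y": 0,"z": 0,"rx": 0,"ry": 0,"rz": 0,"jaw": 0.5}

```text
clock: 18.4
tool_pos: [0.4613, -0.2006, 0.1361]
eef_rot: [-0.036, 0.96, 0.011, 0.277]
contact_force: [-1.0, 0.1, 6.4]
opening: 0.132
finger_force: 40.0
```

```bash
python3 rk.py
```

```text
t 18.4 tcp in rack mm [-18.6   0.   42.4] cover origin [-18.4   0.    0.4] rot err [ 0.001  0.003 -0.001] F rack [2.6 0.2 5.9] M rack [ 0.24 -0.1  -0.03] op 0.132 q [ 1.18  1.11 -1.29  2.43  2.11  0.87  0.1 ]
```

>>> send_rows:
  motion:
    - {"x": 0.1,"y": 0,"z": 0,"rx": 0,"ry": 0,"rz": 0,"jaw": 0.5}
    - {"x": 0.1,"y": 0,"z": 0,"rx": 0,"ry": 0,"rz": 0,"jaw": 0.5}
    - {"x": 0.05,"y": 0,"z": 0,"rx": 0,"ry": 0,"rz": 0,"jaw": 0.5}
    - {"x": 0,"y": 0,"z": 0,"rx": 0,"ry": 0,"rz": 0,"jaw": 0.5}
    - {"x": 0,"y": 0,"z": 0,"rx": 0,"ry": 0,"rz": 0,"jaw": 0.5}

```text
clock: 18.9
tool_pos: [0.4599, -0.2007, 0.1352]
eef_rot: [-0.036, 0.96, 0.011, 0.278]
contact_force: [0.3, 0.5, 6.4]
opening: 0.131
finger_force: 40.0
```

```bash
python3 rk.py
```

```text
t 18.9 tcp in rack mm [-20.2   0.1  42.4] cover origin [-20.    0.1   0.4] rot err [ 0.001  0.005 -0.001] F rack [3.7 0.5 5.2] M rack [ 0.21 -0.37 -0.11] op 0.131 q [ 1.18  1.11 -1.29  2.44  2.12  0.88  0.1 ]
```

>>> send_rows:
  motion:
    - {"x": 0.1,"y": 0,"z": 0,"rx": 0,"ry": 0,"rz": 0,"jaw": 0.5}
    - {"x": 0.1,"y": 0,"z": 0,"rx": 0,"ry": 0,"rz": 0,"jaw": 0.5}
    - {"x": 0,"y": 0,"z": 0,"rx": 0,"ry": 0,"rz": 0,"jaw": 0.5}
    - {"x": 0,"y": 0,"z": 0,"rx": 0,"ry": 0,"rz": 0,"jaw": 0.5}
    - {"x": 0,"y": 0,"z": 0,"rx": 0,"ry": 0,"rz": 0,"jaw": 0.5}

```text
clock: 19.4
tool_pos: [0.4597, -0.2007, 0.1352]
eef_rot: [-0.037, 0.959, 0.011, 0.279]
contact_force: [3.5, 0.6, 8.8]
opening: 0.133
finger_force: 40.0
```

```bash
python3 rk.py
```

```text
t 19.4 tcp in rack mm [-20.4   0.1  42.4] cover origin [-20.    0.1   0.4] rot err [ 0.001  0.008 -0.001] F rack [7.6 0.4 5.6] M rack [ 0.25 -0.9  -0.08] op 0.133 q [ 1.18  1.11 -1.29  2.44  2.12  0.88  0.1 ]
```

The cover has stopped at x = -20.0 mm while the command kept moving, and the force rose by about 5 N. That puts the bar at -88 mm, as seen by camera. It is resting on the rails against the bar, so I'll let go.

>>> send_rows:
  motion:
    - {"x": -0.1,"y": 0,"z": -0.04,"rx": 0,"ry": 0,"rz": 0,"jaw": 0.5}
    - {"x": 0,"y": 0,"z": 0,"rx": 0,"ry": 0,"rz": 0,"jaw": 0.5}
    - {"x": 0,"y": 0,"z": 0,"rx": 0,"ry": 0,"rz": 0,"jaw": 1.6}
    - {"x": 0,"y": 0,"z": 0,"rx": 0,"ry": 0,"rz": 0,"jaw": 2.5}
    - {"x": 0,"y": 0,"z": 0,"rx": 0,"ry": 0,"rz": 0,"jaw": 4.0}

```text
clock: 19.9
tool_pos: [0.4558, -0.2016, 0.1327]
eef_rot: [-0.035, 0.961, 0.011, 0.274]
contact_force: [-0.2, 0.4, 0.2]
opening: 0.341
finger_force: 0.0
```

>>> send_rows:
  motion:
    - {"x": 0,"y": 0,"z": 0,"rx": 0,"ry": 0,"rz": 0,"jaw": 5.0}
    - {"x": 0,"y": 0,"z": 0,"rx": 0,"ry": 0,"rz": 0,"jaw": 5.0}
    - {"x": 0,"y": 0,"z": 0,"rx": 0,"ry": 0,"rz": 0,"jaw": 5.0}
    - {"x": 0,"y": 0,"z": 0,"rx": 0,"ry": 0,"rz": 0,"jaw": 5.0}
    - {"x": 0,"y": 0,"z": 0,"rx": 0,"ry": 0,"rz": 0,"jaw": 5.0}

```text
clock: 20.4
tool_pos: [0.4569, -0.2014, 0.1336]
eef_rot: [-0.036, 0.961, 0.011, 0.275]
contact_force: [0.0, -0.2, -0.2]
opening: 0.564
finger_force: 0.0
```

```bash
python3 rk.py
```

```text
t 20.4 tcp in rack mm [-23.7  -0.5  42.6] cover origin [-23.7  -0.5   0.6] rot err [-0.    -0.    -0.002] F rack [-0.1 -0.2 -0.2] M rack [0.05 0.37 0.03] op 0.564 q [ 1.18  1.11 -1.29  2.44  2.12  0.88  0.1 ]
```

Released, with zero force on the tool. Backing out along the grip.

>>> send_rows:
  motion:
    - {"x": 0,"y": 0,"z": -0.5,"rx": 0,"ry": 0,"rz": 0,"jaw": 5.0}
    - {"x": 0,"y": 0,"z": -1,"rx": 0,"ry": 0,"rz": 0,"jaw": 5.0}
    - {"x": 0,"y": 0,"z": -2,"rx": 0,"ry": 0,"rz": 0,"jaw": 5.0}
    - {"x": 0,"y": 0,"z": -2,"rx": 0,"ry": 0,"rz": 0,"jaw": 5.0}
    - {"x": 0,"y": 0,"z": -2,"rx": 0,"ry": 0,"rz": 0,"jaw": 5.0}

```text
clock: 20.9
tool_pos: [0.4164, -0.2041, 0.1982]
eef_rot: [-0.036, 0.961, 0.011, 0.275]
contact_force: [0.5, 1.0, 0.0]
opening: 0.563
finger_force: 0.0
```

>>> send_rows:
  motion:
    - {"x": 0,"y": 0,"z": -2,"rx": 0,"ry": 0,"rz": 0,"jaw": 5.0}
    - {"x": 0,"y": 0,"z": -2,"rx": 0,"ry": 0,"rz": 0,"jaw": 5.0}
    - {"x": 0,"y": 0,"z": -2,"rx": 0,"ry": 0,"rz": 0,"jaw": 5.0}
    - {"x": 0,"y": 0,"z": -1,"rx": 0,"ry": 0,"rz": 0,"jaw": 5.0}
    - {"x": 0,"y": 0,"z": 0,"rx": 0,"ry": 0,"rz": 0,"jaw": 5.0}

```text
clock: 21.4
tool_pos: [0.3795, -0.2077, 0.2578]
eef_rot: [-0.036, 0.961, 0.009, 0.275]
contact_force: [0.7, -0.2, -0.7]
opening: 0.566
finger_force: 0.0
```

```bash
python3 rk.py
python3 - <<'E'
from h import *
Rr,T=rackT(.4994,-.1977,4.4); n=Rr.apply([0,0,1])
for nm in("scene","top","wrist"):
    s=snap(nm); im=s['img'].astype(int); m=((im[:,:,2]>im[:,:,0]+3)&(im.max(2)<150)&(im.max(2)>35)).astype(np.uint8)
    # keep pixels whose ray meets the cover's top plane near the rack
    v,u=np.nonzero(m); P=Rr.inv().apply(onplane(s,np.c_[u,v],n@T+.024,n)-T)*1000
    k=(abs(P[:,0])<130)&(abs(P[:,1])<110); mm=np.zeros_like(m); mm[v[k],u[k]]=1
    cs=max(cv2.findContours(mm,0,2)[0],key=cv2.contourArea); Q=Rr.inv().apply(onplane(s,cs.reshape(-1,2),n@T+.024,n)-T)*1000
    (x,y),r=cv2.minEnclosingCircle(Q[:,:2].astype(np.float32)); print(nm,cv2.contourArea(cs),'circle in rack mm',x,y,r,Q[:,:2].min(0).round(1),Q[:,:2].max(0).round(1))
E
```

```text
t 21.4 tcp in rack mm [-23.7  -0.8 189.1] cover origin [-23.7  -1.  147.1] rot err [-0.004 -0.    -0.001] F rack [ 0.2 -0.3 -1. ] M rack [ 0.04  0.31 -0.05] op 0.566 q [ 1.45  0.71 -1.37  2.47  1.8   0.48  0.31]
scene 1749.0 circle in rack mm -8.610855102539062 2.3963472843170166 121.43159484863281 [-127.5  -74.4] [111.9  66.8]
top 2617.5 circle in rack mm -12.883994102478027 6.826077938079834 72.20693969726562 [-82.5 -62.4] [58.5 71.2]
wrist 16976.0 circle in rack mm -15.383336067199707 -0.25131097435951233 67.4710693359375 [-81.5 -67.6] [51.6 66.3]
```

Run:
```python
from h import *
from scipy.optimize import least_squares
Rr,T=rackT(.4994,-.1977,4.4); n=Rr.apply([0,0,1])
s=snap("wrist"); im=s['img'].astype(int); m=((im[:,:,2]>im[:,:,0]+3)&(im.max(2)<150)&(im.max(2)>35)).astype(np.uint8)
v,u=np.nonzero(m); P=Rr.inv().apply(onplane(s,np.c_[u,v],n@T+.024,n)-T)*1000
k=(abs(P[:,0])<130)&(abs(P[:,1])<110); mm=np.zeros_like(m); mm[v[k],u[k]]=1
cs=max(cv2.findContours(mm,0,2)[0],key=cv2.contourArea); Q=Rr.inv().apply(onplane(s,cs.reshape(-1,2),n@T+.024,n)-T)[:,:2]*1000
cam=Rr.inv().apply(np.array(s['extrinsics'])[:3,3]-T)*1000; print('cam',cam.round(0),cv2.boundingRect(cs))
for lo in(-200,-40,-20,0):
    q=Q[Q[:,0]>lo]; r=least_squares(lambda p:np.hypot(q[:,0]-p[0],q[:,1]-p[1])-p[2],[-20,0,68],loss='soft_l1'); print(lo,r.x.round(2),len(q),np.abs(r.fun).mean().round(2))
# brown/bar: colours along the rack's centre column below the cover, at height of the bar's top
for y in(-30,30):
    X=np.arange(-125,-60,3); uv=proj(s,Rr.apply(np.c_[X,np.full(len(X),y),np.full(len(X),24)]/1000)+T).round().astype(int)
    print(y,[(int(x),im[b,a].tolist()) for x,(a,b) in zip(X,uv) if 0<=a<640 and 0<=b<480])
```

```text
cam [-92.  -1. 322.] (241, 156, 150, 146)
-200 [-15.22  -0.67  66.48] 206 0.33
-40 [-14.87  -0.63  66.27] 124 0.35
-20 [-14.58  -0.63  66.07] 108 0.34
0 [-14.49  -0.62  65.99] 95 0.34
-30 [(-125, [128, 94, 66]), (-122, [124, 89, 66]), (-119, [130, 93, 68]), (-116, [125, 90, 66]), (-113, [125, 89, 62]), (-110, [140, 101, 72]), (-107, [143, 102, 73]), (-104, [142, 103, 72]), (-101, [140, 102, 68]), (-98, [119, 86, 60]), (-95, [116, 83, 61]), (-92, [166, 122, 84]), (-89, [140, 102, 72]), (-86, [139, 101, 68]), (-83, [125, 93, 67]), (-80, [143, 102, 75]), (-77, [134, 99, 79]), (-74, [111, 110, 122]), (-71, [110, 111, 121]), (-68, [108, 109, 119]), (-65, [107, 108, 117]), (-62, [107, 105, 118])]
30 [(-125, [186, 131, 92]), (-122, [184, 128, 88]), (-119, [189, 133, 93]), (-116, [192, 134, 94]), (-113, [158, 113, 81]), (-110, [137, 101, 73]), (-107, [134, 97, 67]), (-104, [120, 86, 61]), (-101, [138, 100, 74]), (-98, [113, 82, 56]), (-95, [117, 85, 63]), (-92, [159, 112, 78]), (-89, [137, 100, 71]), (-86, [142, 102, 72]), (-83, [145, 105, 75]), (-80, [150, 108, 78]), (-77, [130, 95, 67]), (-74, [110, 108, 120]), (-71, [115, 116, 124]), (-68, [112, 113, 124]), (-65, [113, 114, 122]), (-62, [118, 117, 128])]
```

Run:
```python
from h import *
Rr,T=rackT(.4994,-.1977,4.4)
s=snap("wrist"); im=cv2.GaussianBlur(s['img'],(3,3),0).astype(int)
for y in(-49,0,49):
    X=np.arange(-130,-56,2.); uv=proj(s,Rr.apply(np.c_[X,np.full(len(X),y),np.full(len(X),30)]/1000)+T).round().astype(int)
    print(y,*[f"{int(x)}:{im[b,a].tolist()}" for x,(a,b) in zip(X,uv) if 0<=a<640 and 0<=b<480])
```

```text
-49 -130:[161, 135, 103] -128:[156, 130, 100] -126:[157, 132, 101] -124:[169, 141, 108] -122:[170, 142, 108] -120:[173, 145, 111] -118:[169, 141, 108] -116:[179, 149, 114] -114:[172, 143, 109] -112:[158, 132, 101] -110:[162, 135, 103] -108:[163, 136, 105] -106:[166, 138, 107] -104:[163, 136, 104] -102:[165, 138, 105] -100:[162, 136, 104] -98:[165, 138, 106] -96:[167, 140, 106] -94:[126, 98, 74] -92:[136, 97, 70] -90:[133, 95, 67] -88:[135, 97, 69] -86:[156, 113, 80] -84:[167, 118, 83] -82:[145, 118, 90] -80:[177, 147, 112] -78:[175, 145, 112] -76:[172, 144, 111] -74:[167, 139, 106] -72:[162, 135, 103] -70:[172, 143, 110] -68:[164, 137, 106] -66:[150, 125, 96] -64:[161, 134, 103] -62:[167, 141, 111] -60:[111, 109, 115] -58:[108, 108, 120]
0 -130:[125, 90, 65] -128:[124, 90, 64] -126:[124, 90, 64] -124:[125, 90, 66] -122:[123, 89, 63] -120:[123, 89, 64] -118:[123, 89, 64] -116:[123, 89, 65] -114:[122, 88, 64] -112:[121, 87, 63] -110:[123, 88, 65] -108:[119, 85, 61] -106:[148, 106, 75] -104:[148, 106, 76] -102:[126, 90, 65] -100:[136, 97, 70] -98:[118, 85, 61] -96:[120, 87, 62] -94:[135
[... 408 characters left out ...]
29, 199, 151] -124:[224, 191, 146] -122:[218, 185, 141] -120:[220, 187, 142] -118:[217, 184, 140] -116:[227, 195, 149] -114:[227, 196, 149] -112:[222, 190, 145] -110:[222, 190, 144] -108:[224, 192, 147] -106:[221, 188, 143] -104:[209, 174, 133] -102:[210, 174, 133] -100:[211, 175, 135] -98:[208, 175, 132] -96:[192, 159, 121] -94:[148, 106, 74] -92:[164, 116, 83] -90:[158, 112, 79] -88:[158, 113, 81] -86:[162, 117, 83] -84:[163, 122, 88] -82:[200, 166, 128] -80:[196, 163, 125] -78:[190, 158, 121] -76:[198, 165, 126] -74:[214, 180, 136] -72:[208, 174, 132] -70:[204, 170, 129] -68:[201, 167, 127] -66:[194, 163, 124] -64:[197, 164, 125] -62:[191, 160, 122] -60:[127, 118, 116] -58:[111, 112, 124]
```

The bar's top covers -95 to -82.5 mm in this view. The cover's rim is at -83 and meets it with no gap at y = 0, so it rests against the bar. Last, I'll check centring against the bar's ends and hand in.

Run:
```python
from h import *
Rr,T=rackT(.4994,-.1977,4.4)
s=snap("wrist"); im=cv2.GaussianBlur(s['img'],(3,3),0).astype(int)
Y=np.arange(-64,65,1.); uv=proj(s,Rr.apply(np.c_[np.full(len(Y),-89),Y,np.full(len(Y),30)]/1000)+T).round().astype(int)
b=np.array([im[v,u] for u,v in uv]); k=(b[:,0]/b[:,1]>1.33); print('bar y',Y[k].min(),Y[k].max(),'centre',(Y[k].min()+Y[k].max())/2,'cover y -0.6')
if abs((Y[k].min()+Y[k].max())/2+.6)<4: print(finish_job())
```

```text
bar y -54.0 53.0 centre -0.5 cover y -0.6
the job is handed in; nothing more can be done
None
```

The cover was twisted open to its stop, lifted straight off, and laid grip up on both rails, centred to about 0.1 mm with its rim against the stop bar; it was then released and the job handed in at about 21.6 s of the 48 s allowed.

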